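Set out the run kit on its outline mats

TASK

Set out the kit for the next instrument run: stand the large bottle, the small bottle and the vial upright, each on the round mat whose white circle is its own size, and lay the long flat case along the rectangle on the oblong mat, each centred on its outline. Move things without tipping them over, and leave the glass beaker and the petri dishes where they stand.

Things in the scene. Friction and masses are not known exactly. Their poses are not given: they have to be found in the camera images.
- bottle_large_mid (a point): centre, half-way up (59 mm above its underside), of the large white plastic bottle with a screw cap: loose, standing on the bench riser, 58 mm across and 118 mm tall; straight round body from 5 to 80 mm above the underside, sloping shoulder above that, fixed cap 46 mm across from 103 to 118 mm. z points up its axis. Weighs 0.2 to 0.41 kg.
- bottle_small_mid (a point): centre, half-way up (46 mm above its underside), of the small white plastic bottle with a screw cap: loose, standing on the bench riser, 46 mm across and 92 mm tall; straight round body from 5 to 63 mm above the underside, fixed cap 37 mm across from 81 to 92 mm. z points up its axis. Weighs 0.1 to 0.2 kg.
- vial_mid (a point): centre, half-way up (29 mm above its underside), of the little amber vial with a white screw cap: loose, standing on the bench riser, 27 mm across and 58 mm tall, straight body from 2 to 38 mm above the underside, fixed cap 24 mm across from 46 to 58 mm. z points up its axis. Weighs about 0.03 kg.
- case_mid (a point): centre, half-way up (10.5 mm above its underside), of the long flat plastic case with a pale blue lower part and a clear lid: loose, lying flat on the bench riser, 24 mm wide (x), 110 mm long (y), 21 mm high (z); the lid is fixed. Either end may point either way.
- mat_large: fixed round black rubber mat, 84 mm across and 4 mm thick, lying on the grey bench riser (a flat board, 476 by 500 mm, whose top is 70 mm above the freezer lid; all the work is on it), with a thin white circle 58 mm across drawn about its middle: the outline of the large bottle. Origin at the middle of its underside, z up; its top is 4 mm above the origin.
- mat_small: fixed round black rubber mat, 84 mm across and 4 mm thick, lying on the grey bench riser (a flat board, 476 by 500 mm, whose top is 70 mm above the freezer lid; all the work is on it), with a thin white circle 46 mm across drawn about its middle: the outline of the small bottle. Origin at the middle of its underside, z up; its top is 4 mm above the origin.
- mat_vial: fixed round black rubber mat, 84 mm across and 4 mm thick, lying on the grey bench riser (a flat board, 476 by 500 mm, whose top is 70 mm above the freezer lid; all the work is on it), with a thin white circle 27 mm across drawn about its middle: the outline of the vial. Origin at the middle of its underside, z up; its top is 4 mm above the origin.
- mat_case: fixed oblong black rubber mat, 60 mm (x) by 134 mm (y), 4 mm thick, lying on the bench riser, with a thin white rectangle 26 by 112 mm drawn about its middle along y: the outline of the long case. Origin at the middle of its underside, z up; its top is 4 mm above the origin.
- beaker: empty glass beaker, 55 mm across and 68 mm tall, standing on the riser beyond the work: leave it alone. Origin at the centre of its underside, z up.
- petri: two closed petri dishes, clear, stacked, 62 mm across and 30 mm high together, standing on the riser beyond the work: leave them alone. Origin at the centre of the underside, z up.
There are look-alikes about, which are no part of the job. Leave any yellow look-alike of the part that bears bottle_small_mid alone.

How it is judged:
By the outcome, as a careful person would: the job done as asked, in the order asked, and still so for the second after the job is handed in, with the robot touching nothing.
It also fails if it takes over 104 s, if anything falls off the work surface, if the arm or the gripper's body presses on something with over 40 N, if the wrist force passes 120 N, or if a joint passes its speed limit or range.

ROBOT

A 7-joint arm with a two-finger parallel gripper is mounted at the origin on a cart in front of the work surface, level with it; the furniture and walls round the work are solid. World frame = base frame: x ahead of the robot, y to its left, z up, the work surface at z = 0. Lengths are in m, angles in rad, forces in N, time in s.
With the tool pointing down it reaches from about 0.4 to 0.9 m from the base axis. Payload 5.5 kg.
Tool frame: the origin (TCP) lies midway between the tips of the shut fingers; the grasp point (between the pads) lies 19 mm behind it; z points along the fingers, y is the direction in which the jaws open and shut (so a half turn about z gives the same grasp; the last joint's range is limited). The gripper opens to 92 mm and grips with 3 to 60 N. Pads are 19 mm wide; open, the fingers measure 130 mm over their backs; the gripper's body (75 mm by 190 mm) begins 47 mm behind the grasp point.
Start: joints at [-0.887, 0.501, -0.427, 1.55, 0.221, 1.138, -0.21], TCP at [0.265, 0.593, 0.205] pointing down, gripper open.
Joint ranges: [-2.88, 2.88], [-0.31, 2.03], [-1.54, 1.56], [0.2, 2.42], [-1.41, 4.55], [0.19, 2.02], [-2.57, 2.57]. Speed limits (rad/s): [2.57, 2.57, 3.14, 3.14, 3.14, 3.14, 3.14].

INTERFACE

Orientations are given as a unit quaternion [x, y, z, w].
In Python, from cell import r gives the robot as it stands.
- The arm moves only by the tool jog_arm, never from a script. Its argument "moves" is text: rows parted by semicolons, each of 5 numbers parted by spaces: the opening, from 0 (shut) to 1 (fully open), then the shift along the tool's x, y, z in m, then the turn about the tool's z in rad. In form: jaw tx ty tz roll; .... A call has 1 to 20 rows; each row is the pose to reach, as a shift and turn from the pose measured when the call began, along the tool's axes at that moment; what a row does not reach only later rows make up. A row lasts 1/8 s, in which the tool goes at most 62.5 mm and 10.7 degrees, less where a joint would pass 70% of its speed; a pose out of reach is approached as far as the arm can. A call with a gripper value outside its range is refused whole. The fingers move at their own pace and stop on an object; "force" is the grip in N (left out, the last holds). Time passes only in rows, so rows that repeat a pose let the fingers close. It gives the time, the measured TCP pose, the force and the opening at its end, in the units of the state.
- r.observe(): the state, without advancing time (a new reading comes with each control period).
- r.snapshot(name): name is "scene" or "top" or "wrist"; returns a dict with "image" (420x560x3 uint8, red, green, blue), "vertical_fov" (degrees; the focal length in pixels is half the picture's height over the tangent of half this angle, whatever the lens; pixels are square), "cx", "cy" (the principal point, pixels), "R" (3x3) and "t" (3): a world point X has camera coordinates R X + t; the wrist camera has in their place "mount" (4x4, takes a point from camera to tool coordinates, whose origin is the TCP and whose axes are the flange's). Camera axes: x right, y down, z forward; pixel columns grow to the right and rows downward; lengths in m; the calibration is good to about 2 mm. A picture is of the moment at which its call begins: read the wrist's pose just before it. There is no depth.
- r.close_job(): hands the job in, once; it reports no verdict.
The state is a dict: "clock": time; "qpos": joint angles; "joint_vel": joint speeds; "joint_torque": joint torques, N m; "ee_pos": TCP position; "orientation": TCP orientation; "force": force on the tool from outside, world axes, zero at the start; "moment": the same for the moment, N m; "finger_gap": finger opening in m.
Only numpy, scipy, OpenCV 4.12 (cv2) and the standard library are available. Lean on these libraries where they do the work, as an engineer would, in place of code of your own. Each camera call takes 0.05 s, during which the arm holds its last target.

## Working session

There is one attempt and no reset: what is moved stays moved. The work goes in short steps, Python scripts to look and compute and a tool call to move; the robot and the scene stay as the last step left them, time stands still between calls to the robot, and variables do not carry over. Pictures are saved under pics/ and viewed, and the job is handed in when it is done.

Besides the shell and the picture viewer there is one more tool, called as name(argument=value, ...), one argument or row to a line, values as JSON. jog_arm: Moves the arm, as the interface text tells. Its arguments: {"type":"object","properties":{"moves":{"type":"string"},"force":{"type":"number"}},"required":["moves"]}

```bash
ls; mkdir -p pics
cat > h.py <<'E'
import numpy as np, cv2, json, pickle
from cell import r
def snap(n,fn):
    o=r.observe(); s=r.snapshot(n)
    cv2.imwrite('pics/'+fn+'.png',cv2.cvtColor(s['image'],cv2.COLOR_RGB2BGR))
    s['obs']=o
    pickle.dump(s,open('pics/'+fn+'.pkl','wb')); return s
E
python3 - <<'E'
from h import *
for n in ['scene','top','wrist']:
    s=snap(n,n+'0'); print({k:(v.tolist() if hasattr(v,'tolist') else v) for k,v in s.items() if k not in('image','obs')})
o=r.observe(); print(o)
E
```

```text
pics
{'vertical_fov': 43.70999868780056, 'cx': 274.1766231992449, 'cy': 210.4022193969228, 'R': [[-0.9635407742262452, 0.2675161777684964, 0.004926564281803863], [0.1810823557034833, 0.665557107259586, -0.7240462122193094], [-0.19697298509279307, -0.6967559340317, -0.6897338700797925]], 't': [0.5548347796206281, 0.03225153318566047, 1.357138650544521]}
{'vertical_fov': 48.63114237663187, 'cx': 277.83666288710754, 'cy': 207.9618369577827, 'R': [[0.01591015103136588, -0.9995339999308258, -0.026050913159492955], [-0.9895035672341721, -0.011997160867388284, -0.14400957802163786], [0.14362993255240122, 0.02806868563731342, -0.9892333351447407]], 't': [-0.07524502251550012, 0.5368475130650182, 0.9932511118129382]}
{'vertical_fov': 67.38995070989569, 'cx': 275.7572507263327, 'cy': 206.9987495562497, 'mount': [[-0.0010937853990405433, -0.9618221801171084, -0.2736729754072747, 0.07437374149494527], [0.9999994004206875, -0.0010375675690882371, -0.000350159681524096, -0.0001510024943781607], [5.2837144454316404e-05, -0.2736731943181675, 0.9618227383046853, -0.17994149577269475], [0.0, 0.0, 0.0, 1.0]]}
{'clock': 0.15, 'qpos': array([-0.8868549 ,  0.50164433, -0.42683016,  1.55121564,  0.22080146,
        1.13830597, -0.21030038]), 'joint_vel': array([ 0.00032792, -0.00324177, -0.00043493, -0.00366146, -0.00036416,
        0.00175708,  0.00070087]), 'joint_torque': array([-7.26350190e-03, -5.67107785e+01, -5.82538560e+00, -2.79454905e+01,
       -6.86163059e-02,  2.64547323e-02,  1.16929800e-04]), 'ee_pos': array([0.2652742 , 0.59276789, 0.20440694]), 'orientation': array([ 2.08801564e-01,  9.77957732e-01, -7.39046259e-04, -1.86080465e-04]), 'force': array([-0.31113728, -0.41448579,  0.00578009]), 'moment': array([ 0.01516687, -0.03796375,  0.0092322 ]), 'finger_gap': 0.09177847246043408}
```

View pics/scene0.png

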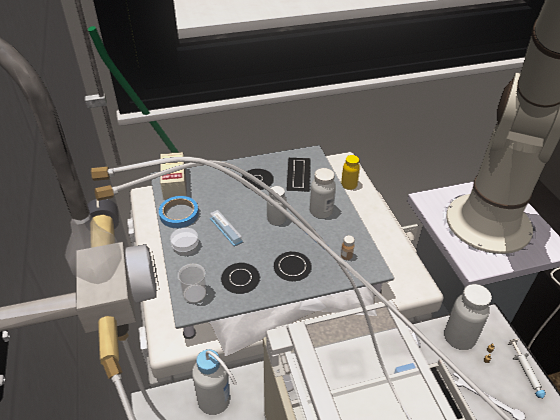

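View pics/top0.png

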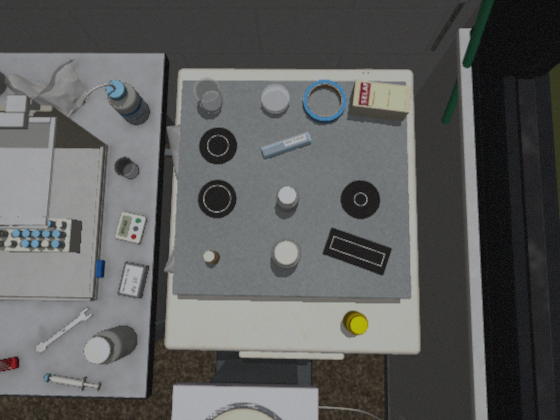

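View pics/wrist0.png

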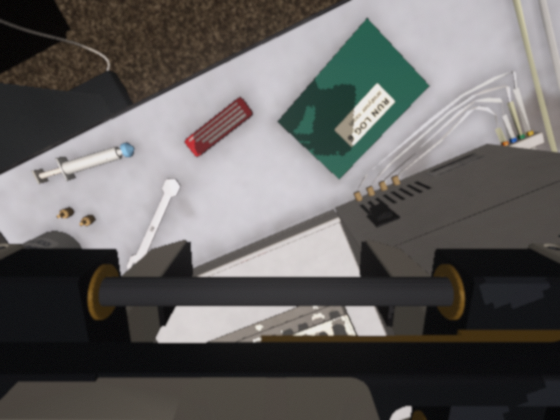

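Run:
```python
import cv2
a=cv2.imread('pics/top0.png'); cv2.imwrite('pics/top0c.png',cv2.resize(a[70:310,170:420],None,fx=3,fy=2.5*0.96*1.25 if 0 else 2.5,interpolation=cv2.INTER_CUBIC) if 0 else cv2.resize(a[70:310,165:415],None,fx=2.5,fy=2.5,interpolation=cv2.INTER_CUBIC))
a=cv2.imread('pics/scene0.png'); cv2.imwrite('pics/scene0c.png',cv2.resize(a[140:320,140:400],None,fx=3,fy=3,interpolation=cv2.INTER_CUBIC))
```

```text
(no output)
```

View pics/top0c.png

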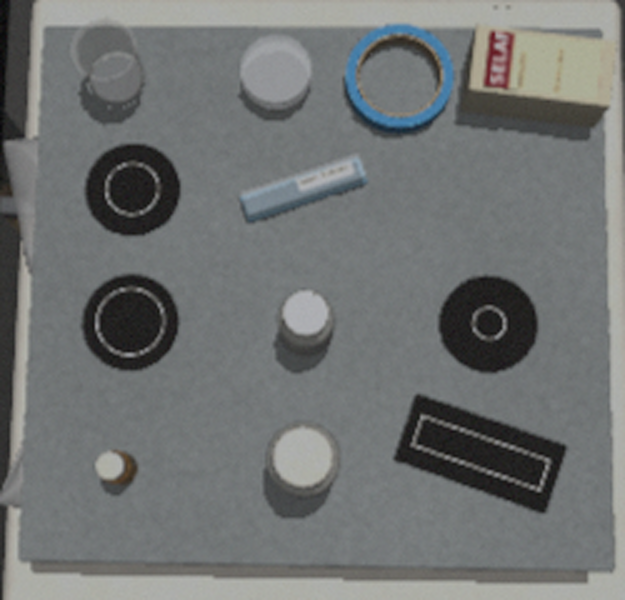

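View pics/scene0c.png

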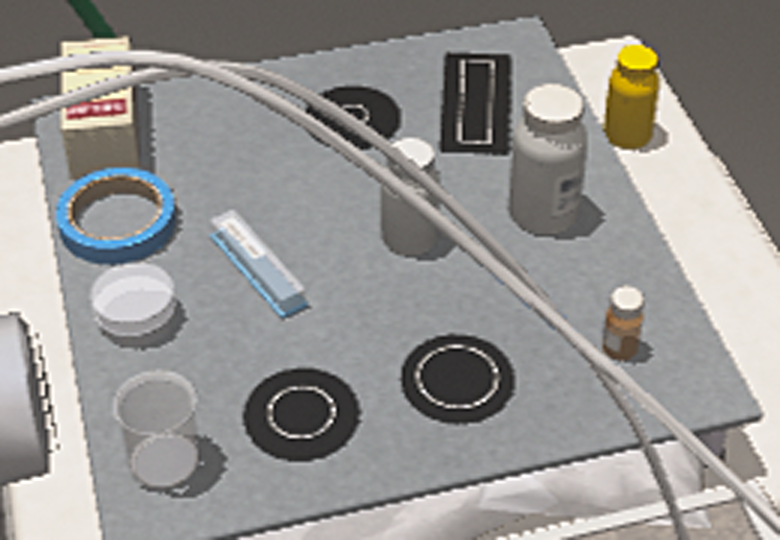

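```bash
cat >> h.py <<'E'
def K(s):
    f=210/np.tan(np.radians(s['vertical_fov'])/2); return f,s['cx'],s['cy']
def ext(s):
    if 'R' in s: return np.array(s['R']),np.array(s['t'])
    from scipy.spatial.transform import Rotation as Ro
    o=s['obs']; T=np.eye(4); T[:3,:3]=Ro.from_quat(o['orientation']).as_matrix(); T[:3,3]=o['ee_pos']
    M=T@np.array(s['mount']); return M[:3,:3].T,-M[:3,:3].T@M[:3,3]
def ray(s,u,v):
    f,cx,cy=K(s); R,t=ext(s); d=R.T@np.array([(u-cx)/f,(v-cy)/f,1]); return -R.T@t,d/np.linalg.norm(d)
def onz(s,u,v,z):
    c,d=ray(s,u,v); return c+d*(z-c[2])/d[2]
def proj(s,X):
    f,cx,cy=K(s);R,t=ext(s);p=R@np.array(X)+t;return np.array([cx+f*p[0]/p[2],cy+f*p[1]/p[2]])
def tri(a,b):
    (c1,d1),(c2,d2)=a,b
    A=np.stack([d1,-d2],1); k=np.linalg.lstsq(A,c2-c1,rcond=None)[0]
    p,q=c1+k[0]*d1,c2+k[1]*d2; return (p+q)/2,np.linalg.norm(p-q)
def load(fn): return pickle.load(open('pics/'+fn+'.pkl','rb'))
def blobs(m,amin=40):
    n,l,st,ce=cv2.connectedComponentsWithStats(m.astype(np.uint8),connectivity=8)
    return [(st[i].tolist(),ce[i].round(2).tolist(),l==i) for i in range(1,n) if st[i][4]>=amin]
E
python3 - <<'E'
from h import *
for n,(x0,y0,x1,y1) in [('top0',(180,75,412,300)),('scene0',(150,150,400,320))]:
    s=load(n); im=s['image'].astype(int); mx=im.max(2); mn=im.min(2)
    roi=np.zeros(mx.shape,bool); roi[y0:y1,x0:x1]=1
    print(n,'dark'); 
    for st,c,_ in blobs((mx<60)&roi,150): print(st,c, onz(s,*c,0.074).round(4))
    print('white')
    for st,c,_ in blobs((mn>150)&roi,25): print(st,c)
E
```

```text
top0 dark
[200, 128, 37, 36, 657] [217.97, 145.71] [0.6688 0.0646 0.074 ]
[209, 136, 19, 19, 269] [217.54, 145.07] [0.6702 0.0656 0.074 ]
[198, 180, 38, 38, 474] [216.92, 199.08] [0.5503 0.0628 0.074 ]
[341, 181, 39, 38, 981] [359.99, 199.37] [ 0.5533 -0.244   0.074 ]
[205, 186, 25, 25, 471] [216.72, 198.28] [0.5521 0.0633 0.074 ]
[323, 228, 68, 47, 943] [356.65, 251.2] [ 0.4428 -0.2359  0.074 ]
[332, 238, 51, 26, 522] [357.05, 250.69] [ 0.4439 -0.2368  0.074 ]
white
[180, 75, 232, 36, 1305] [300.1, 77.85]
[372, 84, 17, 25, 165] [380.21, 94.95]
[262, 87, 27, 13, 113] [275.86, 90.88]
[407, 91, 5, 186, 594] [409.65, 173.44]
[390, 95, 15, 14, 103] [396.5, 102.73]
[283, 134, 24, 12, 117] [294.9, 139.76]
[278, 186, 18, 17, 229] [286.92, 194.51]
[275, 241, 23, 23, 405] [285.7, 252.23]
[203, 251, 11, 10, 81] [208.28, 255.68]
scene0 dark
[287, 158, 23, 34, 391] [298.33, 174.8] [ 0.4463 -0.2302  0.074 ]
[294, 161, 9, 26, 201] [298.05, 173.34] [ 0.4452 -0.2362  0.074 ]
[248, 169, 25, 17, 202] [262.81, 175.24] [ 0.537 -0.253  0.074]
[274, 252, 37, 29, 367] [292.17, 267.51] [0.5545 0.0694 0.074 ]
[280, 256, 24, 19, 349] [291.8, 264.88] [0.5531 0.062  0.074 ]
[221, 263, 39, 31, 575] [239.97, 278.51] [0.6718 0.0693 0.074 ]
[231, 270, 19, 15, 220] [239.99, 276.65] [0.6706 0.0643 0.074 ]
white
[150, 150, 250, 166, 8756] [341.69, 223.24]
[150, 162, 46, 17, 253] [169.47, 167.88]
[150, 165, 202, 155, 12143] [221.13, 252.49]
[165, 205, 29, 15, 288] [179.3, 211.88]
[220, 290, 144, 30, 1797] [308.89, 307.83]
[388, 307, 12, 13, 48] [393.12, 314.65]
```

Run:
```python
from h import *
t=load('top0');s=load('scene0')
S=lambda u,v:(140+u/3,140+v/3)
for n,a,b,z in [('large',(285.7,252.2),S(554,104),.188),('small',(286.9,194.5),S(411,154),.162),('vial',(208.8,255.7),S(627,299),.128),
  ('circS',(217.5,145.3),(240,277),.074),('circL',(216.7,198.5),(291.8,265.3),.074),('caseMatinner',(357,250.7),(298,173.5),.074)]:
    print(n,*[np.round(q,4) for q in tri(ray(t,*a),ray(s,*b))],onz(t,*a,z).round(4),onz(s,*b,z).round(4))
im=t['image'].astype(int)
m=(im[:,:,2]-im[:,:,0]>12); 
for st,c,k in blobs(m,60):
    if 240<c[0]<330 and 110<c[1]<170:
        p=np.argwhere(k)[:,::-1].astype(np.float32); q=cv2.minAreaRect(p); print(st,c,q, onz(t,*q[0],.09), [onz(t,*x,.085).round(4) for x in cv2.boxPoints(q)])
```

```text
large [ 0.4324 -0.0877  0.1858] 0.0012 [ 0.4328 -0.088   0.188 ] [ 0.433  -0.0849  0.188 ]
small [ 0.5462 -0.0882  0.1606] 0.0015 [ 0.5466 -0.0885  0.162 ] [ 0.546  -0.0863  0.162 ]
vial [0.4264 0.0671 0.1249] 0.0008 [0.4266 0.0663 0.128 ] [0.4274 0.0699 0.128 ]
circS [0.6703 0.0655 0.0739] 0.0011 [0.6697 0.0657 0.074 ] [0.6708 0.0652 0.074 ]
circL [0.5525 0.0631 0.0734] 0.0018 [0.5516 0.0633 0.074 ] [0.5535 0.0631 0.074 ]
caseMatinner [ 0.4444 -0.2371  0.0724] 0.0011 [ 0.4438 -0.2367  0.074 ] [ 0.4455 -0.2356  0.074 ]
[261, 133, 51, 26, 447] [283.44, 147.12] ((286.1000061035156, 145.3000030517578), (11.384198188781738, 50.596439361572266), 71.56504821777344) [ 0.66639444 -0.08476294  0.09      ] [array([ 0.6616, -0.0291,  0.085 ]), array([ 0.6981, -0.1323,  0.085 ]), array([ 0.6741, -0.1402,  0.085 ]), array([ 0.6377, -0.0374,  0.085 ])]
```

```bash
cat >> h.py <<'E'
from scipy.spatial.transform import Rotation as Ro
def go(x,y,z,yaw=None):
    "yaw: deg, world direction of tool x"
    o=r.observe(); R=Ro.from_quat(o['orientation']).as_matrix()
    d=R.T@(np.array([x,y,z])-o['ee_pos']); cur=np.degrees(np.arctan2(R[1,0],R[0,0]))
    roll=0 if yaw is None else -np.radians((yaw-cur+180)%360-180)
    print('t%.2f'%o['clock'],'pos',o['ee_pos'].round(4),'yaw %.2f'%cur,'shift',d.round(4),'dist %.3f'%np.linalg.norm(d),'roll %.3f'%roll,'tilt %.4f'%np.arccos(-R[2,2]),'gap %.4f'%o['finger_gap'])
E
python3 - <<'E'
from h import *
go(.265,.593,.30,180)
go(.433,-.088,.30,180)
E
```

```text
t0.15 pos [0.2653 0.5928 0.2044] yaw 155.90 shift [ 0.0004 -0.     -0.0956] dist 0.096 roll -0.421 tilt 0.0015 gap 0.0918
t0.15 pos [0.2653 0.5928 0.2044] yaw 155.90 shift [-0.4311 -0.5531 -0.0948] dist 0.708 roll -0.421 tilt 0.0015 gap 0.0918
```

jog_arm(
  moves="1 0 0 -0.05 0; 1 0 0 -0.1 0; 1 -0.03 -0.04 -0.11 -0.05; 1 -0.06 -0.08 -0.11 -0.1; 1 -0.09 -0.12 -0.11 -0.15; 1 -0.12 -0.16 -0.11 -0.2; 1 -0.15 -0.2 -0.11 -0.25; 1 -0.18 -0.24 -0.11 -0.3; 1 -0.21 -0.28 -0.11 -0.35; 1 -0.24 -0.32 -0.11 -0.4; 1 -0.27 -0.36 -0.11 -0.42; 1 -0.3 -0.4 -0.11 -0.42; 1 -0.33 -0.43 -0.11 -0.42; 1 -0.36 -0.46 -0.11 -0.42; 1 -0.39 -0.49 -0.11 -0.42; 1 -0.42 -0.52 -0.11 -0.42; 1 -0.43 -0.55 -0.11 -0.42; 1 -0.43 -0.553 -0.11 -0.421; 1 -0.43 -0.553 -0.11 -0.421",
)

```text
clock: 2.52
ee_pos: [0.4318, -0.0869, 0.315]
orientation: [-0.0, 1.0, -0.0, -0.001]
force: [-0.2, 0.2, 0.2]
finger_gap: 0.0917
```

Run:
```python
from h import *
go(.433,-.088,.30,180)
snap('wrist','w1')
o=r.observe();print(o['qpos'].round(2),o['force'].round(2))
```

```text
t2.52 pos [ 0.4318 -0.0869  0.315 ] yaw -179.98 shift [-0.0012 -0.0011  0.015 ] dist 0.015 roll 0.000 tilt 0.0013 gap 0.0917
[-0.01 -0.02  0.14  1.91  0.    1.24  1.71] [ 0.08 -0.42  0.44]
```

View pics/w1.png

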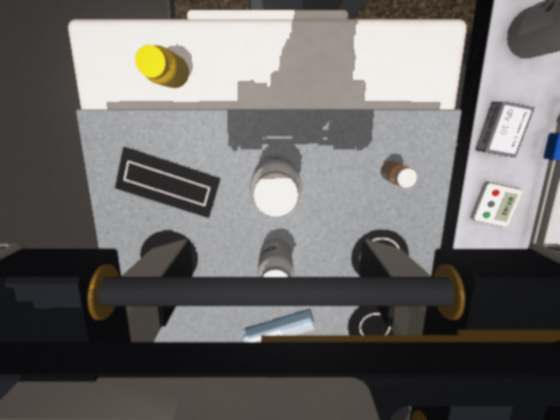

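Run:
```python
from h import *
s=load('w1'); im=s['image'].astype(int); mn=im.min(2)
for st,c,k in blobs((mn>195),60):
    if 120<c[1]<240: print(st,c,onz(s,*c,.188).round(4),onz(s,*c,.128).round(4))
m=(im.max(2)<60)
for st,c,k in blobs(m,60):
    if 140<c[1]<230: print('mat',st,c,onz(s,*c,.074).round(4),cv2.minAreaRect(np.argwhere(k)[:,::-1].astype(np.float32)))
```

```text
[490, 106, 41, 47, 1154] [509.58, 129.34] [0.3683 0.1344 0.188 ] [0.3704 0.1776 0.128 ]
[526, 109, 15, 28, 137] [533.42, 121.75] [0.3614 0.1554 0.188 ] [0.3621 0.2028 0.128 ]
[455, 147, 79, 100, 4436] [494.15, 201.1] [0.4385 0.1331 0.188 ] [0.4544 0.176  0.128 ]
[398, 169, 19, 19, 272] [407.11, 177.88] [0.4148 0.0427 0.188 ] [0.426 0.068 0.128]
[254, 178, 44, 39, 1386] [275.36, 196.05] [ 0.4332 -0.0873  0.188 ] [ 0.448  -0.0875  0.128 ]
[546, 187, 14, 56, 433] [554.59, 222.89] [0.4617 0.1995 0.188 ] [0.4821 0.2554 0.128 ]
mat [546, 135, 7, 22, 70] [549.43, 147.27] [0.3953 0.2736 0.074 ] ((550.3639526367188, 145.70326232910156), (5.153385162353516, 21.128877639770508), 13.240520477294922)
mat [116, 149, 103, 67, 1847] [166.61, 181.06] [ 0.4402 -0.2353  0.074 ] ((166.0384521484375, 181.80767822265625), (100.10050964355469, 40.49934387207031), 17.650123596191406)
mat [128, 165, 78, 37, 1066] [166.0, 183.05] [ 0.443  -0.2364  0.074 ] ((165.98219299316406, 183.13169860839844), (79.6966552734375, 13.480907440185547), 18.004159927368164)
```

jog_arm(
  moves="1 -0.001 -0.001 0.04 0; 1 -0.001 -0.001 0.08 0; 1 -0.001 -0.001 0.12 0; 1 -0.001 -0.001 0.15 0; 1 -0.001 -0.001 0.17 0; 1 -0.001 -0.001 0.18 0; 1 -0.001 -0.001 0.189 0; 1 -0.001 -0.001 0.189 0; 1 -0.001 -0.001 0.189 0",
)

```text
clock: 3.7
ee_pos: [0.4334, -0.0875, 0.1267]
orientation: [-0.001, 1.0, -0.0, 0.0]
force: [-0.1, 0.4, -0.2]
finger_gap: 0.0918
```

jog_arm(
  moves="0.4 0 0 0 0; 0.4 0 0 0 0; 0.4 0 0 0 0; 0.4 0 0 0 0; 0.4 0 0 0 0; 0.4 0 0 0 0",
  force=25,
)

```text
clock: 4.45
ee_pos: [0.4334, -0.0875, 0.1268]
orientation: [-0.001, 1.0, -0.0, 0.0]
force: [-0.1, 0.5, 1.4]
finger_gap: 0.055
```

jog_arm(
  moves="0.4 0 0 0 0; 0.4 0 0 0 0; 0.4 0 0 -0.005 0; 0.4 0 0 -0.01 0; 0.4 0 0 -0.015 0; 0.4 0 0 -0.015 0",
)

```text
clock: 5.2
ee_pos: [0.4338, -0.0876, 0.1423]
orientation: [-0.001, 1.0, -0.0, 0.001]
force: [0.0, -0.4, -3.0]
finger_gap: 0.0552
```

Run:
```python
from h import *
go(.5526,.063,.23,180)
snap('scene','s2');snap('wrist','w2')
print(r.observe()['force'])
im=cv2.imread('pics/s2.png');cv2.imwrite('pics/s2c.png',cv2.resize(im[120:320,200:400],None,fx=3,fy=3))
```

```text
t5.20 pos [ 0.4338 -0.0876  0.1423] yaw -179.91 shift [-0.1192  0.1503 -0.0877] dist 0.211 roll 0.002 tilt 0.0017 gap 0.0552
[ 0.68761288  0.33821268 -3.14792853]
```

View pics/s2c.png

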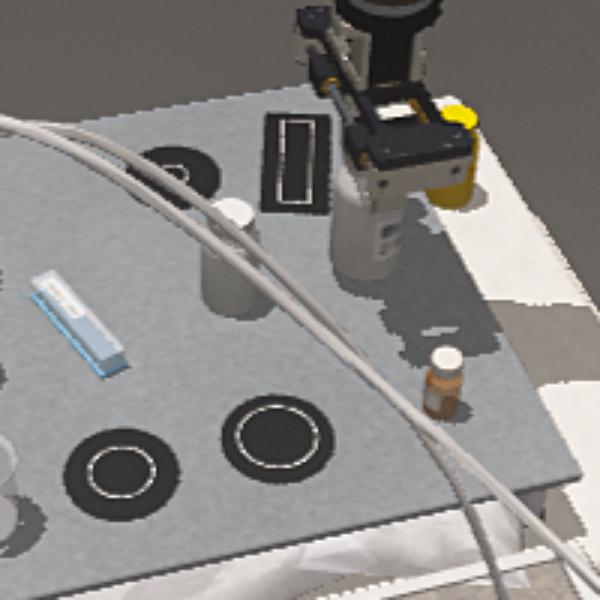

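View pics/w2.png

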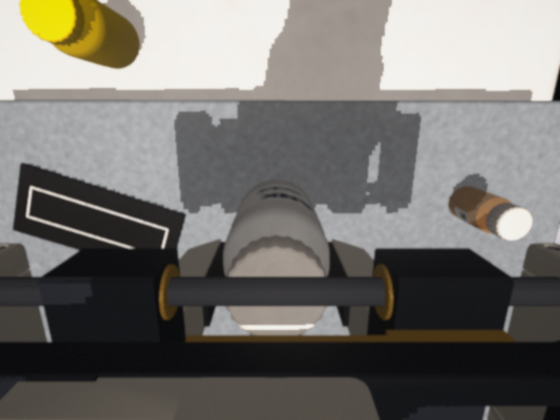

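jog_arm(
  moves="0.4 0 0 -0.03 0; 0.4 0 0 -0.06 0; 0.4 0 0 -0.08 0; 0.4 -0.02 0.02 -0.08 0; 0.4 -0.04 0.045 -0.08 0; 0.4 -0.06 0.07 -0.08 0; 0.4 -0.08 0.095 -0.08 0; 0.4 -0.1 0.12 -0.08 0; 0.4 -0.115 0.14 -0.08 0; 0.4 -0.119 0.15 -0.08 0.001; 0.4 -0.119 0.15 -0.07 0.002; 0.4 -0.119 0.15 -0.05 0.002; 0.4 -0.119 0.15 -0.03 0.002; 0.4 -0.119 0.15 -0.01 0.002;0.4 -0.119 0.15 0 0.002;0.4 -0.119 0.15 0 0.002",
)

```text
clock: 7.3
ee_pos: [0.5511, 0.0617, 0.1409]
orientation: [0.001, 1.0, -0.001, -0.001]
force: [0.3, -0.2, -3.0]
finger_gap: 0.0555
```

Run:
```python
from h import *
go(.5526,.063,.1312,180)
snap('scene','s3');snap('wrist','w3')
im=cv2.imread('pics/s3.png');im2=cv2.imread('pics/w3.png');cv2.imwrite('pics/s3c.png',np.hstack([cv2.resize(im[200:300,240:350],None,fx=3,fy=3),im2[120:420,140:440]]))
```

```text
t7.30 pos [0.5511 0.0617 0.1409] yaw 179.92 shift [-0.0015  0.0013  0.0097] dist 0.010 roll -0.001 tilt 0.0021 gap 0.0555
```

View pics/s3c.png

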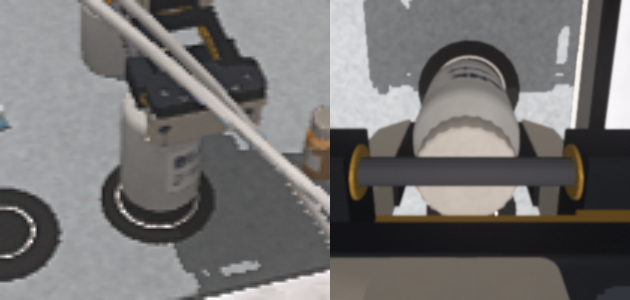

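jog_arm(
  moves="0.4 -0.0015 0.0013 0.004 0; 0.4 -0.0015 0.0013 0.007 0; 0.4 -0.0015 0.0013 0.0095 0; 0.4 -0.0015 0.0013 0.0095 0; 0.4 -0.0015 0.0013 0.0095 0",
)

```text
clock: 8.02
ee_pos: [0.554, 0.0636, 0.1328]
orientation: [0.0, 1.0, -0.0, 0.001]
force: [-0.4, -0.7, -3.0]
finger_gap: 0.055
```

Run:
```python
from h import *
go(.5526,.063,.1312,180)
print(r.observe()['force'])
snap('scene','s4');snap('wrist','w4')
im=cv2.imread('pics/s4.png');im2=cv2.imread('pics/w4.png');cv2.imwrite('pics/s4c.png',np.hstack([cv2.resize(im[235:295,260:330],None,fx=5,fy=5),im2[120:420,140:440]]))
```

```text
t8.03 pos [0.554  0.0636 0.1328] yaw 179.95 shift [ 0.0014 -0.0006  0.0016] dist 0.002 roll -0.001 tilt 0.0016 gap 0.0550
[-0.38494237 -0.67438767 -2.96845624]
```

View pics/s4c.png

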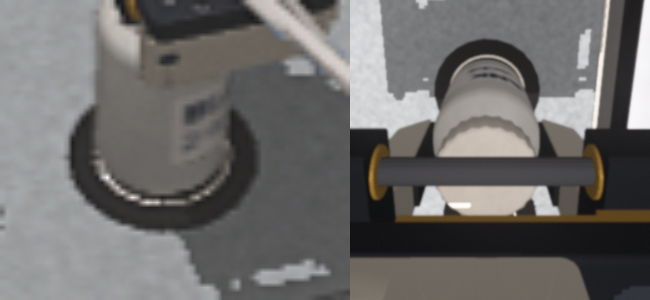

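jog_arm(
  moves="0.4 0.001 -0.0005 0.001 0; 0.4 0.001 -0.0005 0.002 0; 0.4 0.001 -0.0005 0.002 0; 0.4 0.001 -0.0005 0.002 0; 0.4 0.001 -0.0005 0.0025 0",
)

```text
clock: 8.75
ee_pos: [0.5534, 0.0631, 0.1309]
orientation: [0.0, 1.0, -0.0, 0.001]
force: [-0.6, -0.1, 2.3]
finger_gap: 0.0554
```

Run:
```python
from h import *
go(.5526,.063,.1312,180)
print(r.observe()['force'])
snap('scene','s5');snap('wrist','w5')
im=cv2.imread('pics/s5.png');im2=cv2.imread('pics/w5.png');cv2.imwrite('pics/s5c.png',np.hstack([cv2.resize(im[235:295,260:330],None,fx=5,fy=5),cv2.resize(im2[140:240,210:350],None,fx=3,fy=3)]))
```

```text
t8.75 pos [0.5534 0.0631 0.1309] yaw 179.94 shift [ 0.0008 -0.0001 -0.0004] dist 0.001 roll -0.001 tilt 0.0022 gap 0.0554
[-0.56410072 -0.08550887  2.32010842]
```

View pics/s5c.png

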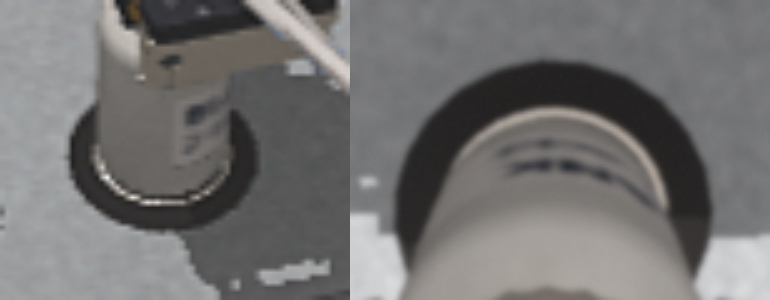

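jog_arm(
  moves="0.7 0 0 0 0; 1 0 0 0 0; 1 0 0 0 0; 1 0 0 -0.03 0; 1 0 0 -0.07 0; 1 0 0 -0.12 0; 1 0 0 -0.16 0; 1 0 0 -0.16 0",
)

```text
clock: 9.85
ee_pos: [0.5555, 0.0636, 0.2949]
orientation: [0.001, 1.0, 0.0, 0.005]
force: [-0.1, 0.1, -1.0]
finger_gap: 0.0919
```

Run:
```python
from h import *
go(.546,-.088,.28,180)
s=snap('scene','s6');w=snap('wrist','w6');t=snap('top','t6')
cv2.imwrite('pics/s6c.png',cv2.cvtColor(np.hstack([cv2.resize(s['image'][225:295,250:330],None,fx=5,fy=5),cv2.resize(w['image'][150:270,200:340],None,fx=2.8,fy=350/120)]),cv2.COLOR_RGB2BGR))
```

```text
t9.85 pos [0.5555 0.0636 0.2949] yaw 179.94 shift [ 0.0095 -0.1516  0.0147] dist 0.153 roll -0.001 tilt 0.0097 gap 0.0919
```

View pics/s6c.png

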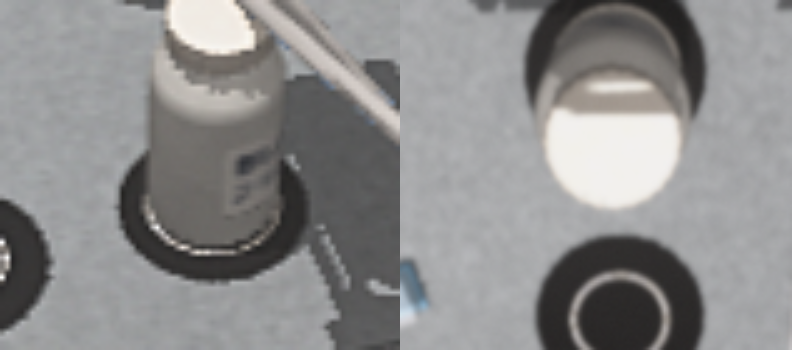

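View pics/w6.png

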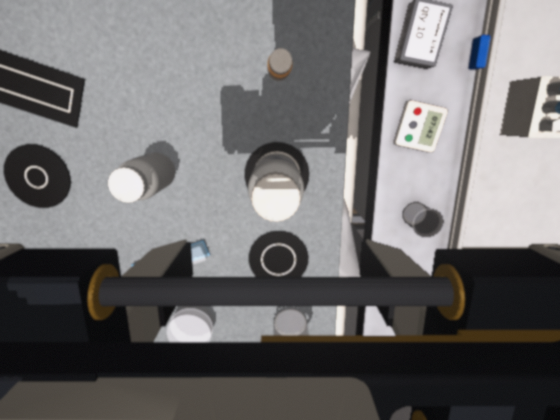

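Run:
```python
from h import *
go(.5462,-.088,.28,180)
w=snap('wrist','w7')
for n in ['w7']:
    s=load(n); im=s['image'].astype(int); mn=im.min(2)
    for st,c,k in blobs(mn>190,60):
        if c[0]<340 and c[1]<250: 
            (cx,cy),rr=cv2.minEnclosingCircle(np.argwhere(k)[:,::-1].astype(np.float32)); print(st,c,(cx,cy,rr),onz(s,*c,.162).round(4),onz(s,cx,cy,.192).round(4))
    for st,c,k in blobs(im.max(2)<60,60):
        if 60<c[1]<275 and c[0]<340: print('dk',st,c,onz(s,*c,.074).round(4))
```

```text
t10.00 pos [0.5523 0.0632 0.2899] yaw 179.95 shift [ 0.006  -0.1512  0.01  ] dist 0.152 roll -0.001 tilt 0.0012 gap 0.0915
[107, 171, 36, 35, 983] [124.48, 187.86] (124.49651336669922, 187.66375732421875, 18.6332950592041) [ 0.5455 -0.0881  0.162 ] [ 0.5387 -0.0733  0.192 ]
[252, 190, 49, 35, 1425] [275.84, 205.19] (275.8619079589844, 201.169677734375, 24.223546981811523) [0.5637 0.0631 0.162 ] [0.5515 0.0632 0.192 ]
dk [0, 53, 84, 76, 2031] [43.29, 91.44] [ 0.448 -0.212  0.074]
dk [0, 71, 69, 40, 1224] [33.32, 90.56] [ 0.447  -0.2236  0.074 ]
dk [246, 145, 63, 42, 751] [277.96, 159.75] [0.5291 0.0658 0.074 ]
dk [4, 147, 66, 63, 2661] [36.45, 177.8] [ 0.5515 -0.2419  0.074 ]
dk [27, 172, 17, 16, 206] [35.21, 179.35] [ 0.5535 -0.2439  0.074 ]
```

View pics/t6.png

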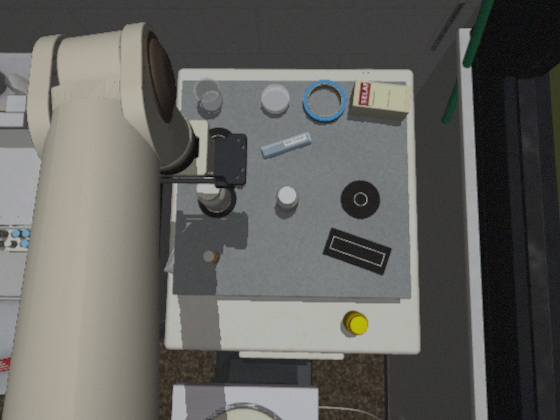

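jog_arm(
  moves="1 0.003 -0.04 0 0; 1 0.006 -0.08 0 0; 1 0.006 -0.12 0 0; 1 0.0065 -0.1512 0 0; 1 0.0065 -0.1512 0.04 0; 1 0.0065 -0.1512 0.08 0; 1 0.0065 -0.1512 0.12 0; 1 0.0065 -0.1512 0.15 0; 1 0.0065 -0.1512 0.17 0; 1 0.0065 -0.1512 0.18 0; 1 0.0065 -0.1512 0.188 0; 1 0.0065 -0.1512 0.188 0; 1 0.0065 -0.1512 0.188 0",
)

```text
clock: 11.68
ee_pos: [0.546, -0.0884, 0.1023]
orientation: [0.0, 1.0, -0.001, 0.0]
force: [0.3, -0.4, 0.6]
finger_gap: 0.0918
```

jog_arm(
  moves="0.3 0 0 0 0; 0.3 0 0 0 0; 0.3 0 0 0 0; 0.3 0 0 0 0; 0.3 0 0 0 0; 0.3 0 0 0 0; 0.3 0 0 0 0",
  force=18,
)

```text
clock: 12.55
ee_pos: [0.546, -0.0882, 0.1022]
orientation: [0.0, 1.0, -0.001, 0.0]
force: [0.2, 1.0, -0.5]
finger_gap: 0.0443
```

Run:
```python
from h import *
go(.6704,.065,.106,180)
snap('wrist','w8')
```

```text
t12.55 pos [ 0.546  -0.0882  0.1022] yaw 179.95 shift [-0.1243  0.1533 -0.0038] dist 0.197 roll -0.001 tilt 0.0014 gap 0.0443
```

View pics/w8.png

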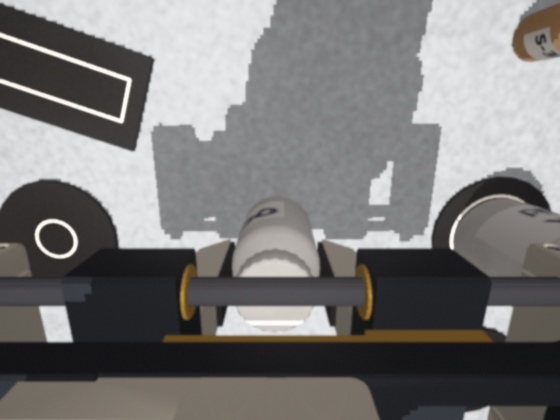

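jog_arm(
  moves="0.3 0 0 -0.01 0; 0.3 0 0 -0.03 0; 0.3 0 0 -0.06 0; 0.3 0 0 -0.09 0; 0.3 0 0 -0.12 0; 0.3 -0.03 0 -0.13 0; 0.3 -0.06 0.02 -0.13 0; 0.3 -0.09 0.05 -0.13 0; 0.3 -0.12 0.08 -0.13 0; 0.3 -0.1245 0.11 -0.13 0; 0.3 -0.1245 0.14 -0.13 0; 0.3 -0.1245 0.1533 -0.13 0; 0.3 -0.1245 0.1533 -0.1 0; 0.3 -0.1245 0.1533 -0.07 0; 0.3 -0.1245 0.1533 -0.04 0; 0.3 -0.1245 0.1533 -0.02 0; 0.3 -0.1245 0.1533 -0.01 0; 0.3 -0.1245 0.1533 -0.009 0; 0.3 -0.1245 0.1533 -0.009 0",
)

```text
clock: 14.98
ee_pos: [0.6715, 0.065, 0.1123]
orientation: [0.0, 1.0, -0.001, 0.001]
force: [0.2, 0.3, -2.0]
finger_gap: 0.0441
```

Run:
```python
from h import *
go(.6704,.065,.106,180)
print(r.observe()['force'])
s=snap('scene','s9');w=snap('wrist','w9')
cv2.imwrite('pics/s9c.png',cv2.cvtColor(np.hstack([cv2.resize(s['image'][240:310,200:280],None,fx=5,fy=5),cv2.resize(w['image'][140:280,200:340],None,fx=2.5,fy=2.5)]),cv2.COLOR_RGB2BGR))
```

```text
t14.97 pos [0.6715 0.065  0.1123] yaw 179.95 shift [0.0011 0.     0.0063] dist 0.006 roll -0.001 tilt 0.0028 gap 0.0441
[ 0.23423087  0.27969681 -2.02779104]
```

View pics/s9c.png

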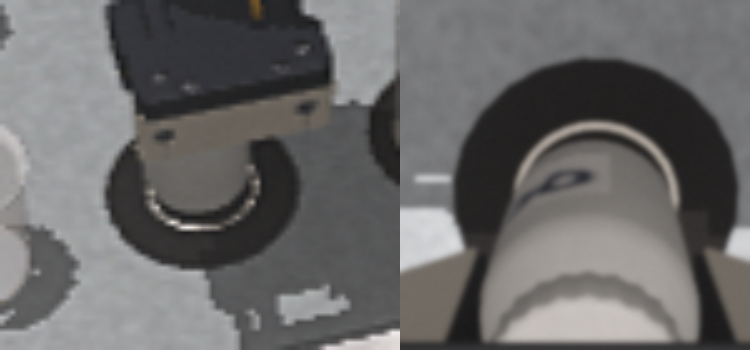

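jog_arm(
  moves="0.3 0.001 0.0005 0.003 0; 0.3 0.001 0.0005 0.005 0; 0.3 0.001 0.0005 0.006 0; 0.3 0.001 0.0005 0.006 0; 0.3 0.001 0.0005 0.0065 0; 0.3 0.001 0.0005 0.0065 0",
)

```text
clock: 15.82
ee_pos: [0.6707, 0.0656, 0.1063]
orientation: [0.0, 1.0, -0.0, 0.002]
force: [-0.2, 0.4, 1.0]
finger_gap: 0.0445
```

Run:
```python
from h import *
go(.6704,.065,.106,180)
print(r.observe()['force'])
s=snap('scene','s10');w=snap('wrist','w10')
cv2.imwrite('pics/s10c.png',cv2.cvtColor(np.hstack([cv2.resize(s['image'][240:310,200:280],None,fx=5,fy=5),cv2.resize(w['image'][140:280,200:340],None,fx=2.5,fy=2.5)]),cv2.COLOR_RGB2BGR))
```

```text
t15.82 pos [0.6707 0.0656 0.1063] yaw 179.96 shift [ 0.0003 -0.0006  0.0003] dist 0.001 roll -0.001 tilt 0.0035 gap 0.0445
[-0.18563519  0.36015367  0.99555123]
```

View pics/s10c.png

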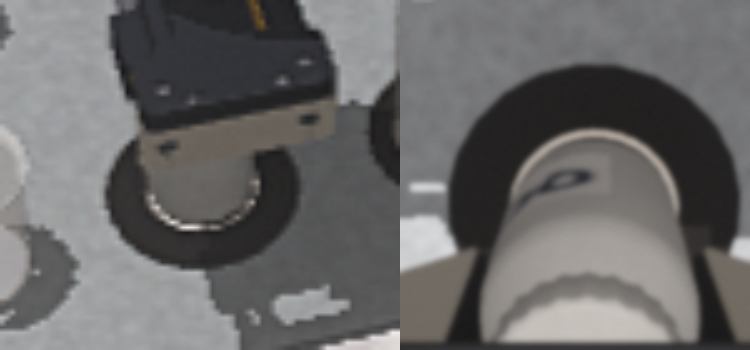

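jog_arm(
  moves="0.6 0 0 0 0; 0.8 0 0 0 0; 0.8 0 0 0 0; 0.8 0 0 -0.02 0; 0.8 0 0 -0.05 0; 0.8 0 0 -0.09 0; 0.8 0 0 -0.13 0; 0.8 0 0 -0.17 0; 0.8 0 0 -0.17 0; 0.8 0 0 -0.17 0",
)

```text
clock: 17.18
ee_pos: [0.67, 0.0657, 0.277]
orientation: [0.0, 1.0, -0.0, 0.002]
force: [0.1, -0.3, 0.5]
finger_gap: 0.0733
```

Run:
```python
from h import *
go(.4265,.0675,.277,180)
s=snap('scene','s11');w=snap('wrist','w11')
im=w['image'].astype(int)
for st,c,k in blobs(im.min(2)>190,60):
    (cx,cy),rr=cv2.minEnclosingCircle(np.argwhere(k)[:,::-1].astype(np.float32)); print(st,c,(cx,cy,rr),onz(w,cx,cy,.166).round(4),onz(w,cx,cy,.192).round(4))
```

```text
t17.18 pos [0.67   0.0657 0.277 ] yaw 179.95 shift [ 0.2435  0.0016 -0.001 ] dist 0.244 roll -0.001 tilt 0.0041 gap 0.0733
[355, 0, 12, 81, 616] [360.47, 32.37] (362.0, 39.95624923706055, 40.156070709228516) [0.5337 0.1375 0.166 ] [0.5392 0.131  0.192 ]
[374, 0, 186, 267, 21418] [441.3, 134.4] (461.12921142578125, 132.2936553955078, 147.01768493652344) [0.6085 0.2317 0.166 ] [0.6073 0.2168 0.192 ]
[476, 0, 84, 179, 10797] [522.74, 103.52] (515.9420166015625, 92.62286376953125, 93.83898162841797) [0.5752 0.2737 0.166 ] [0.5769 0.2551 0.192 ]
[243, 30, 19, 52, 600] [252.4, 53.38] (256.0, 55.5, 25.811918258666992) [0.5453 0.0492 0.166 ] [0.5497 0.0507 0.192 ]
[340, 134, 24, 142, 1110] [349.37, 198.59] (345.5, 204.5, 70.71430969238281) [0.6755 0.1321 0.166 ] [0.6682 0.1262 0.192 ]
[170, 138, 25, 18, 102] [181.75, 148.9] (182.0, 145.5, 13.647443771362305) [ 0.6197 -0.0193  0.166 ] [ 0.6175 -0.0116  0.192 ]
[207, 151, 13, 15, 88] [213.83, 156.78] (214.25, 157.75, 7.288790225982666) [0.6308 0.0094 0.166 ] [0.6276 0.0144 0.192 ]
[105, 162, 105, 45, 1695] [152.58, 184.22] (157.0, 184.0, 52.61188507080078) [ 0.6552 -0.0457  0.166 ] [ 0.6498 -0.0357  0.192 ]
[257, 183, 39, 37, 1140] [276.38, 200.61] (276.6877136230469, 201.9263153076172, 20.87066078186035) [0.6728 0.0665 0.166 ] [0.6658 0.0664 0.192 ]
[151, 241, 33, 25, 319] [162.56, 250.01] (167.0, 254.0, 19.416587829589844) [ 0.7266 -0.0432  0.166 ] [ 0.7147 -0.0334  0.192 ]
[276, 258, 30, 15, 162] [289.73, 264.63] (290.5, 264.0, 14.637381553649902) [0.7377 0.0804 0.166 ] [0.7249 0.0791 0.192 ]
```

View pics/w11.png

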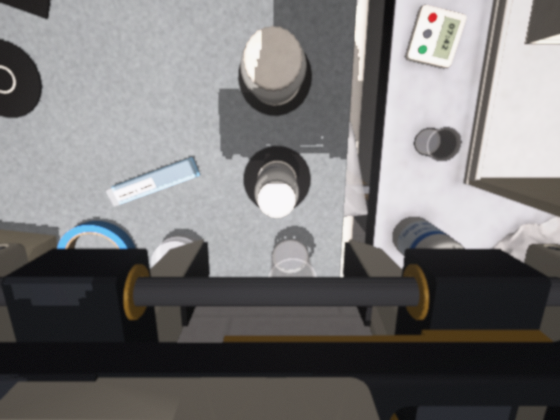

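View pics/s11.png

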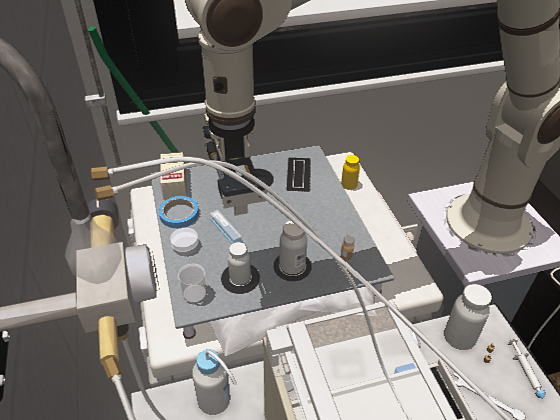

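jog_arm(
  moves="0.6 0.04 0 0 0; 0.6 0.08 0 0 0; 0.6 0.12 0 0 0; 0.6 0.16 0 0 0; 0.6 0.2 0.001 0 0; 0.6 0.235 0.002 0 0; 0.6 0.2435 0.002 0 0; 0.6 0.2435 0.002 0 0; 0.6 0.2435 0.002 0.04 0; 0.6 0.2435 0.002 0.06 0; 0.6 0.2435 0.002 0.06 0",
)

```text
clock: 18.65
ee_pos: [0.4256, 0.0674, 0.2133]
orientation: [0.001, 1.0, -0.001, -0.001]
force: [0.5, -0.5, -0.0]
finger_gap: 0.0548
```

Run:
```python
from h import *
w=snap('wrist','w12')
im=w['image'].astype(int)
for st,c,k in blobs(im.min(2)>190,60):
  if 200<c[0]<350 and c[1]<260:
    (cx,cy),rr=cv2.minEnclosingCircle(np.argwhere(k)[:,::-1].astype(np.float32)); print(st,c,(cx,cy,rr),onz(w,*c,.128).round(4))
go(.4265,.0675,.077,180)
```

```text
[264, 198, 26, 21, 460] [276.68, 207.43] (276.7203369140625, 206.75424194335938, 12.840826988220215) [0.4268 0.068  0.128 ]
t18.70 pos [0.4264 0.0676 0.2144] yaw 179.93 shift [-1.000e-04  1.000e-04  1.374e-01] dist 0.137 roll -0.001 tilt 0.0017 gap 0.0551
```

View pics/w12.png

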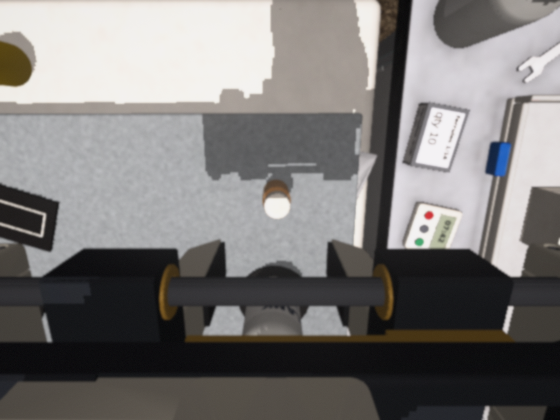

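Aligned over the vial. Descending and gripping gently.

jog_arm(
  moves="0.6 0 0 0.03 0; 0.6 0 0 0.06 0; 0.6 0 0 0.09 0; 0.6 0 0 0.11 0; 0.6 0 0 0.125 0; 0.6 0 0 0.134 0; 0.6 0 0 0.137 0; 0.6 0 0 0.137 0; 0.45 0 0 0.137 0; 0.35 0 0 0.137 0; 0.15 0 0 0.137 0; 0.15 0 0 0.137 0; 0.15 0 0 0.137 0; 0.15 0 0 0.137 0; 0.15 0 0 0.137 0",
  force=10,
)

```text
clock: 20.58
ee_pos: [0.4265, 0.0674, 0.0776]
orientation: [0.001, 1.0, -0.001, 0.0]
force: [-0.7, -0.1, 3.3]
finger_gap: 0.0259
```

Run:
```python
from h import *
go(.5533,-.244,.081,180)
print(r.observe()['force'])
w=snap('wrist','w13')
```

```text
t20.57 pos [0.4265 0.0674 0.0776] yaw 179.93 shift [-0.1271 -0.3113 -0.0029] dist 0.336 roll -0.001 tilt 0.0016 gap 0.0259
[-0.70702618 -0.13741002  3.31331699]
```

View pics/w13.png

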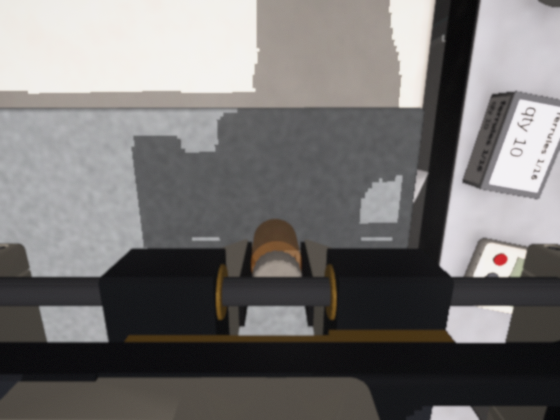

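jog_arm(
  moves="0.15 0 0 -0.01 0; 0.15 0 0 -0.03 0; 0.15 0 0 -0.06 0; 0.15 0 0 -0.09 0; 0.15 -0.01 -0.02 -0.1 0; 0.15 -0.025 -0.06 -0.1 0; 0.15 -0.04 -0.1 -0.1 0; 0.15 -0.055 -0.14 -0.1 0; 0.15 -0.07 -0.18 -0.1 0; 0.15 -0.09 -0.22 -0.1 0; 0.15 -0.11 -0.26 -0.1 0; 0.15 -0.12 -0.29 -0.1 0; 0.15 -0.127 -0.31 -0.1 0; 0.15 -0.127 -0.3113 -0.08 0; 0.15 -0.127 -0.3113 -0.05 0; 0.15 -0.127 -0.3113 -0.03 0; 0.15 -0.127 -0.3113 -0.015 0; 0.15 -0.127 -0.3113 -0.01 0; 0.15 -0.127 -0.3113 -0.01 0; 0.15 -0.127 -0.3113 -0.01 0",
)

```text
clock: 23.12
ee_pos: [0.5539, -0.2443, 0.089]
orientation: [0.001, 1.0, -0.001, 0.001]
force: [-0.4, 0.1, 0.1]
finger_gap: 0.0257
```

Run:
```python
from h import *
go(.5533,-.244,.0816,180)
print(r.observe()['force'])
s=snap('scene','s14');w=snap('wrist','w14')
cv2.imwrite('pics/s14c.png',cv2.cvtColor(np.hstack([cv2.resize(s['image'][140:210,220:300],None,fx=5,fy=5),cv2.resize(w['image'][140:280,200:340],None,fx=2.5,fy=2.5)]),cv2.COLOR_RGB2BGR))
```

```text
t23.12 pos [ 0.5539 -0.2443  0.089 ] yaw 179.93 shift [0.0006 0.0003 0.0074] dist 0.007 roll -0.001 tilt 0.0027 gap 0.0257
[-0.38145835  0.0794392   0.05028118]
```

View pics/s14c.png

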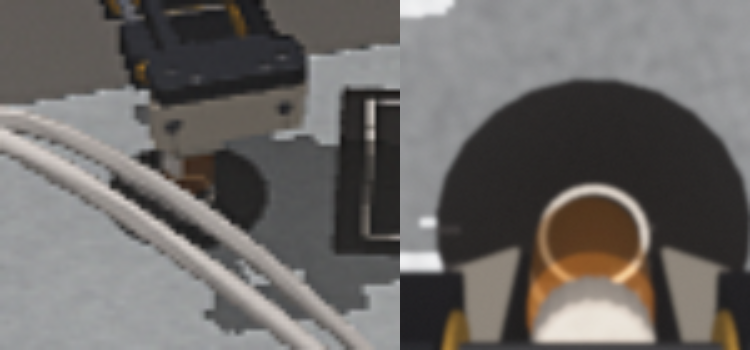

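jog_arm(
  moves="0.15 0.0003 0.0008 0.004 0; 0.15 0.0003 0.0008 0.006 0; 0.15 0.0003 0.0008 0.007 0; 0.15 0.0003 0.0008 0.007 0; 0.15 0.0003 0.0008 0.007 0",
)

```text
clock: 23.85
ee_pos: [0.5535, -0.2435, 0.0819]
orientation: [0.001, 1.0, -0.001, 0.001]
force: [0.2, 0.1, 0.4]
finger_gap: 0.0262
```

Run:
```python
from h import *
w=load('w14'); print(onz(w,278,233.6,.074))
go(.5533,-.244,.0816,180)
print(r.observe()['force'])
s=snap('scene','s15');w=snap('wrist','w15')
cv2.imwrite('pics/s15c.png',cv2.cvtColor(np.hstack([cv2.resize(s['image'][140:210,220:300],None,fx=5,fy=5),cv2.resize(w['image'][190:270,230:320],None,fx=4.375,fy=4.375)]),cv2.COLOR_RGB2BGR))
```

```text
[ 0.55316217 -0.2428121   0.074     ]
t23.85 pos [ 0.5535 -0.2435  0.0819] yaw 179.93 shift [ 0.0002 -0.0005  0.0003] dist 0.001 roll -0.001 tilt 0.0026 gap 0.0262
[0.24429586 0.11606199 0.38282566]
```

View pics/s15c.png

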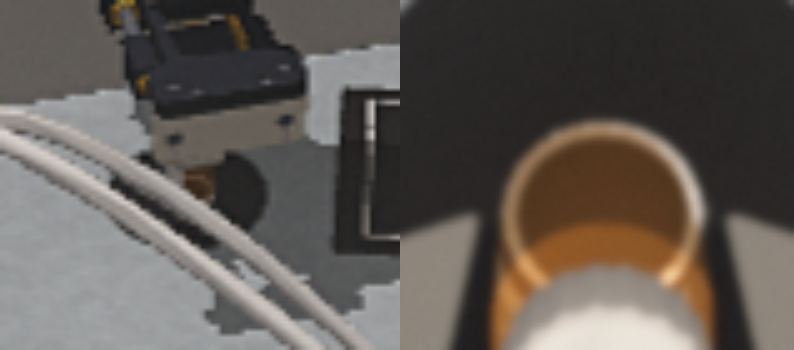

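jog_arm(
  moves="0.15 0 0.0006 0 0; 0.15 0 0.0006 0.0005 0; 0.15 0 0.0006 0.0008 0; 0.15 0 0.0006 0.0008 0; 0.25 0 0.0006 0.0008 0; 0.35 0 0.0006 0.0008 0; 0.6 0 0.0006 0.0008 0; 0.6 0 0.0006 0.0008 0; 0.6 0 0.0006 -0.02 0; 0.6 0 0.0006 -0.05 0; 0.6 0 0.0006 -0.09 0; 0.6 0 0.0006 -0.13 0; 0.6 0 0.0006 -0.15 0; 0.6 0 0.0006 -0.15 0; 0.6 0 0.0006 -0.15 0",
)

```text
clock: 25.82
ee_pos: [0.5525, -0.2422, 0.2306]
orientation: [0.001, 1.0, -0.001, -0.0]
force: [0.2, 0.3, -1.5]
finger_gap: 0.0552
```

Run:
```python
from h import *
go(.667,-.085,.23,180)
s=snap('scene','s16');w=snap('wrist','w16');t=snap('top','t16')
cv2.imwrite('pics/s16c.png',cv2.cvtColor(np.hstack([cv2.resize(s['image'][140:210,220:300],None,fx=5,fy=5),cv2.resize(w['image'][160:260,225:330],None,fx=3.5,fy=3.5)]),cv2.COLOR_RGB2BGR))
im=w['image'].astype(int)
for st,c,k in blobs(im.min(2)>190,60):
  if 200<c[0]<350 and c[1]<260: print(st,c,onz(w,*c,.132).round(4))
```

```text
t25.82 pos [ 0.5525 -0.2422  0.2306] yaw 179.93 shift [-0.1143  0.1574  0.0004] dist 0.194 roll -0.001 tilt 0.0014 gap 0.0552
[224, 47, 46, 41, 261] [241.09, 65.14] [ 0.4369 -0.2702  0.132 ]
[264, 191, 25, 24, 487] [275.87, 202.19] [ 0.5525 -0.2421  0.132 ]
```

View pics/s16c.png

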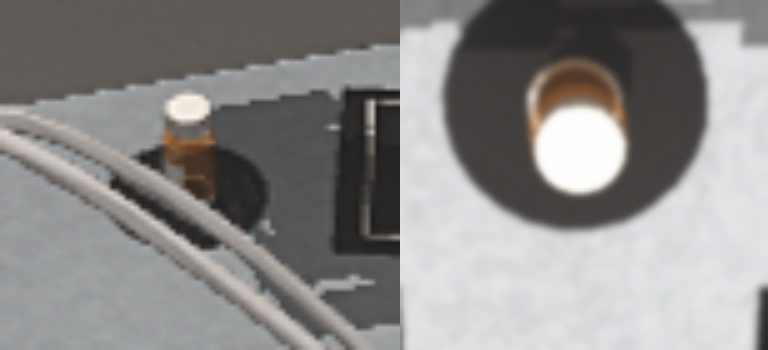

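View pics/w16.png

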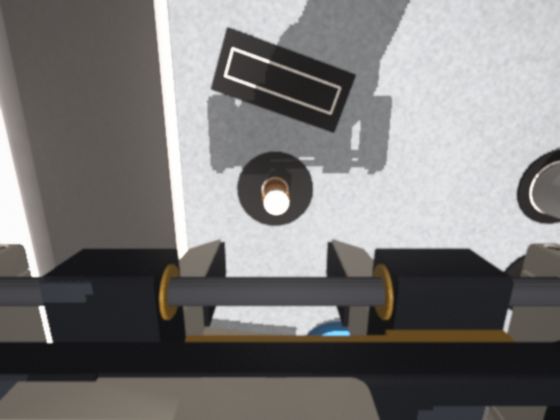

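View pics/t16.png

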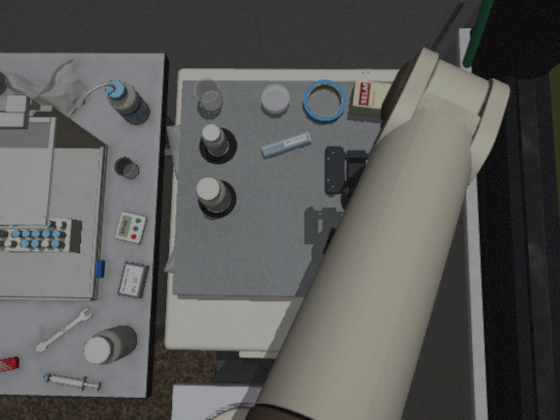

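Run:
```python
from h import *
w=load('w16'); im=w['image'].astype(int)
print(r.observe()['qpos'].round(2))
def rect(s,roi,z,sel):
    im=s['image'].astype(int); x0,y0,x1,y1=roi
    m=np.zeros(im.shape[:2],bool); m[y0:y1,x0:x1]=sel(im)[y0:y1,x0:x1]
    p=np.argwhere(m)[:,::-1].astype(np.float32)
    P=np.array([onz(s,u,v,z)[:2] for u,v in p],np.float32)
    return cv2.minAreaRect(P*1000)
# dark inner region
for st,c,k in blobs(im.max(2)<75,300):
    if c[1]<150 and c[0]>200:
        P=np.array([onz(w,u,v,.074)[:2] for v,u in np.argwhere(k)],np.float32)*1000
        q=cv2.minAreaRect(P); print(st,c,q)
t=load('top0');im=t['image'].astype(int)
for st,c,k in blobs(im.max(2)<60,300):
    if c[0]>300 and 225<c[1]<270:
        P=np.array([onz(t,u,v,.074)[:2] for v,u in np.argwhere(k)],np.float32)*1000
        q=cv2.minAreaRect(P); print('top',st,c,q)
```

```text
[ 0.16  0.37  0.26  1.67 -0.1   1.12  2.02]
[213, 29, 142, 103, 4412] [283.97, 80.77] ((443.865966796875, -234.7848358154297), (131.41192626953125, 59.1015739440918), 71.32632446289062)
[229, 53, 108, 57, 2485] [282.81, 81.36] ((443.4833984375, -234.8311767578125), (107.08894348144531, 22.11966896057129), 71.28062438964844)
top [183, 0, 377, 420, 58648] [472.15, 233.76] ((575.6727294921875, -284.9424743652344), (755.6122436523438, 930.0256958007812), 86.00566101074219)
top [323, 228, 68, 47, 943] [356.65, 251.2] ((443.5935974121094, -235.76589965820312), (131.89088439941406, 59.24174118041992), 71.2510986328125)
top [332, 238, 51, 26, 522] [357.05, 250.69] ((444.01849365234375, -236.39346313476562), (107.19379425048828, 21.267784118652344), 71.25910949707031)
```

jog_arm(
  moves="0.6 0 0.01 -0.02 -0.1; 0.6 -0.01 0.03 -0.02 -0.26; 0.6 -0.025 0.05 -0.02 -0.42; 0.6 -0.04 0.07 -0.02 -0.58; 0.6 -0.055 0.09 -0.02 -0.74; 0.6 -0.07 0.11 -0.02 -0.9; 0.6 -0.085 0.13 -0.02 -1.06; 0.6 -0.1 0.15 -0.02 -1.22; 0.6 -0.114 0.157 -0.02 -1.38; 0.6 -0.114 0.157 -0.02 -1.54; 0.6 -0.114 0.157 -0.02 -1.7; 0.6 -0.114 0.157 -0.02 -1.86; 0.6 -0.114 0.157 -0.02 -1.91; 0.6 -0.114 0.157 -0.02 -1.91; 0.6 -0.114 0.157 -0.02 -1.91",
)

```text
clock: 27.85
ee_pos: [0.6318, -0.003, 0.1947]
orientation: [0.785, -0.618, 0.029, 0.014]
force: [0.5, -1.2, 0.7]
finger_gap: 0.0548
```

Run:
```python
from h import *
go(.667,-.085,.23,-70.6); print(r.observe()['qpos'].round(2))
w=snap('wrist','w17')
```

```text
t27.85 pos [ 0.6318 -0.003   0.1947] yaw -76.42 shift [ 0.09   -0.0153 -0.0294] dist 0.096 roll -0.102 tilt 0.0649 gap 0.0548
[ 0.79  1.01 -1.53  1.62  1.07  1.54  2.57]
```

View pics/w17.png

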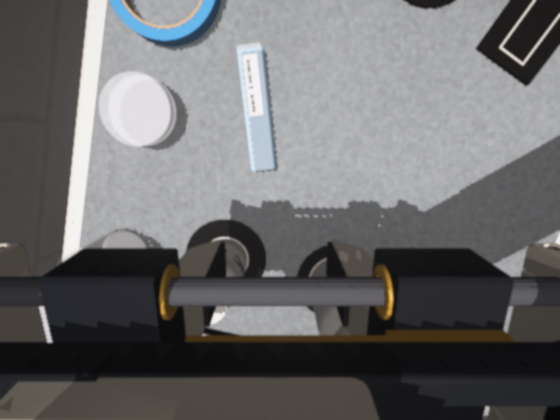

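jog_arm(
  moves="0.6 0 0 -0.03 0.1; 0.6 0.02 0 -0.04 0.25; 0.6 0.05 0 -0.05 0.4; 0.6 0.08 0 -0.05 0.55; 0.6 0.09 0 -0.05 0.7; 0.6 0.09 0 -0.05 0.85; 0.6 0.09 0 -0.05 1.0; 0.6 0.09 0 -0.05 1.0; 0.6 0.09 0 -0.05 1.0",
)

```text
clock: 29.02
ee_pos: [0.6517, -0.0879, 0.2506]
orientation: [-0.394, 0.919, -0.033, 0.002]
force: [-0.4, 0.2, 0.2]
finger_gap: 0.0551
```

Run:
```python
from h import *
go(.667,-.085,.23,109.4); print(r.observe()['qpos'].round(2))
s=snap('scene','s18')
```

```text
t29.02 pos [ 0.6517 -0.0879  0.2506] yaw -133.63 shift [-0.0131 -0.0079  0.0209] dist 0.026 roll 2.042 tilt 0.0652 gap 0.0551
[ 0.87  0.86 -1.41  1.5   0.91  1.5   1.83]
```

View pics/s18.png

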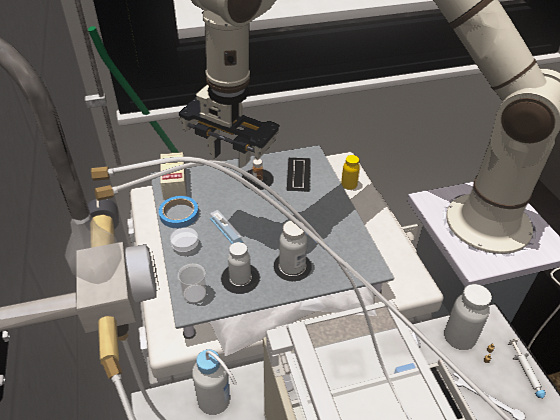

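Run:
```python
from h import *
o=r.observe(); R=Ro.from_quat(o['orientation']).as_matrix(); print(R.round(4)); print(o['clock'])
```

```text
[[-0.6899 -0.7234  0.0283]
 [-0.7236  0.6878 -0.0583]
 [ 0.0227 -0.0607 -0.9979]]
29.075
```

jog_arm(
  moves="0.6 0 0 0 0.15; 0.6 0 0 0 0.3; 0.6 0 0 0 0.45; 0.6 0 0 0 0.6; 0.6 0 0 0 0.75; 0.6 0 0 0 0.9; 0.6 0 0 0 1.05; 0.6 0 0 0 1.2; 0.6 0 0 0 1.35; 0.6 0 0 0 1.5; 0.6 0 0 0 1.65; 0.6 0 0 0 1.8; 0.6 0 0 0 1.95; 0.6 0 0 0 2.04; 0.6 0 0 0 2.04",
)

```text
clock: 30.95
ee_pos: [0.6517, -0.0874, 0.2505]
orientation: [0.576, 0.817, -0.016, 0.028]
force: [-0.4, -0.5, -0.6]
finger_gap: 0.0552
```

Run:
```python
from h import *
go(.667,-.085,.23,109.4); o=r.observe(); print(o['qpos'].round(2),Ro.from_quat(o['orientation']).as_matrix()[:,2])
s=snap('wrist','w19')
```

```text
t30.95 pos [ 0.6517 -0.0874  0.2505] yaw 109.65 shift [-0.0015  0.0151  0.0208] dist 0.026 roll 0.004 tilt 0.0650 gap 0.0552
[ 0.74  0.63 -1.03  1.5   0.61  1.32 -0.02] [ 0.02834176 -0.05841492 -0.99788999]
```

View pics/w19.png

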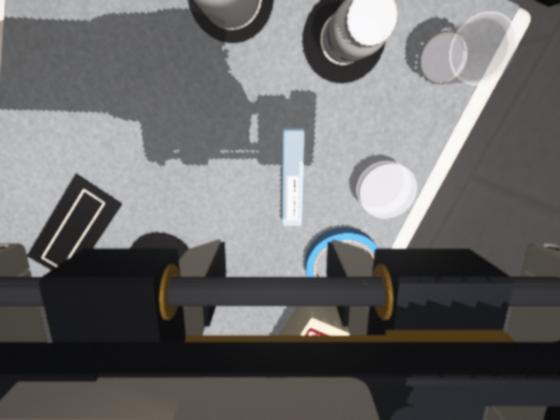

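Run:
```python
from h import *
w=snap('wrist','w20'); im=w['image'].astype(int)
m=np.zeros(im.shape[:2],bool); sub=(im[:,:,2]-im[:,:,0]>14)|(im.min(2)>205)
m[120:235,270:320]=sub[120:235,270:320]
for st,c,k in blobs(m,100):
    for z in (.07,.091):
        P=np.array([onz(w,u,v,z)[:2] for v,u in np.argwhere(k)],np.float32)*1000
        print(st,c,z,cv2.minAreaRect(P))
a=w['image'][110:240,230:350].copy(); b=a.copy(); b[m[110:240,230:350]]=(255,0,0)
cv2.imwrite('pics/w20c.png',cv2.cvtColor(cv2.resize(np.hstack([a,b]),None,fx=3.3,fy=3.3),cv2.COLOR_RGB2BGR))
```

```text
[281, 127, 24, 99, 2195] [291.83, 174.86] 0.07 ((671.931640625, -86.5430908203125), (25.538066864013672, 116.78413391113281), 19.974966049194336)
[281, 127, 24, 99, 2195] [291.83, 174.86] 0.091 ((668.9302978515625, -81.873779296875), (24.02849769592285, 109.88069152832031), 19.97461700439453)
```

View pics/w20c.png

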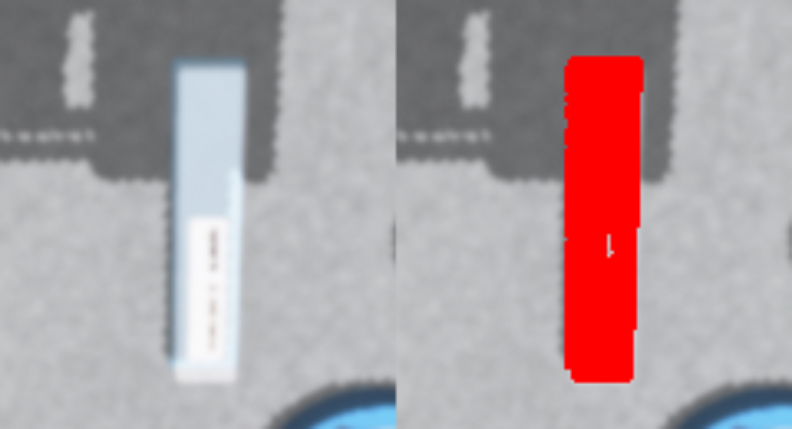

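Run:
```python
from h import *
go(.668,-.083,.25,110)
go(.668,-.083,.15,110)
go(.668,-.083,.074,110)
```

```text
t31.05 pos [ 0.6516 -0.0875  0.2504] yaw 109.68 shift [-0.0013  0.0169  0.0006] dist 0.017 roll -0.006 tilt 0.0646 gap 0.0547
t31.05 pos [ 0.6516 -0.0875  0.2504] yaw 109.68 shift [0.0051 0.0162 0.1004] dist 0.102 roll -0.006 tilt 0.0646 gap 0.0547
t31.05 pos [ 0.6516 -0.0875  0.2504] yaw 109.68 shift [0.01   0.0157 0.1763] dist 0.177 roll -0.006 tilt 0.0646 gap 0.0547
```

jog_arm(
  moves="0.6 -0.0013 0.017 0.001 -0.006; 0.6 -0.001 0.017 0.02 -0.006; 0.6 0.001 0.0167 0.04 -0.006; 0.6 0.0025 0.0165 0.06 -0.006; 0.6 0.0038 0.0164 0.08 -0.006; 0.6 0.0051 0.0162 0.1 -0.006; 0.6 0.0051 0.0162 0.1 -0.006; 0.6 0.0051 0.0162 0.1 -0.006",
)

```text
clock: 32.05
ee_pos: [0.6684, -0.0828, 0.1509]
orientation: [0.573, 0.819, -0.015, 0.028]
force: [-0.2, 0.2, 0.2]
finger_gap: 0.0552
```

Run:
```python
from h import *
go(.668,-.083,.074,110)
w=snap('wrist','w21')
im=w['image'].astype(int)
m=np.zeros(im.shape[:2],bool); sub=(im[:,:,2]-im[:,:,0]>14)|(im.min(2)>205)
m[150:250,230:330]=sub[150:250,230:330]
```

```text
t32.05 pos [ 0.6684 -0.0828  0.1509] yaw 110.02 shift [ 0.0049 -0.001   0.0767] dist 0.077 roll 0.000 tilt 0.0648 gap 0.0552
```

View pics/w21.png

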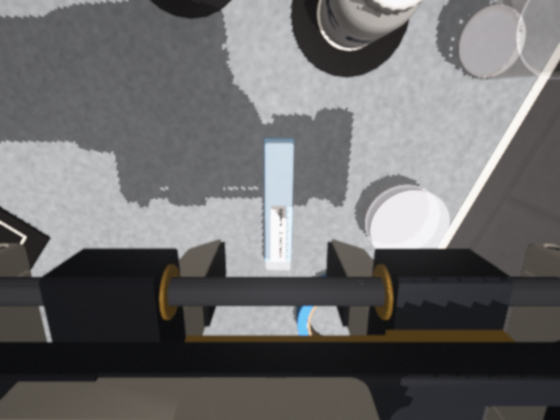

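Run:
```python
from h import *
w=load('w21')
a=onz(w,279.5,142,.091);b=onz(w,278,269,.091);print(a,b,(a+b)/2,np.linalg.norm(a-b))
cv2.imwrite('pics/w21c.png',cv2.cvtColor(cv2.resize(w['image'][125:285,230:330],None,fx=3.6,fy=3.6),cv2.COLOR_RGB2BGR))
```

```text
[ 0.65273608 -0.03227736  0.091     ] [ 0.68844282 -0.13293474  0.091     ] [ 0.67058945 -0.08260605  0.091     ] 0.1068029916655273
```

View pics/w21c.png

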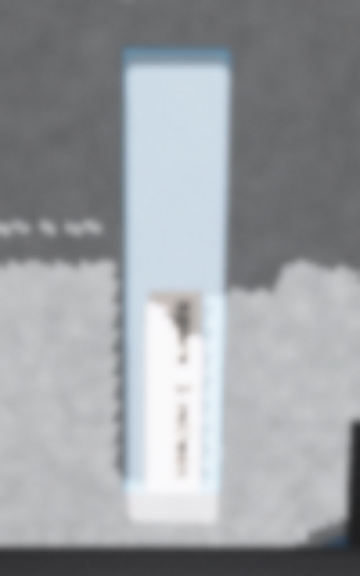

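jog_arm(
  moves="0.6 0.001 0 0.02 0; 0.6 0.0025 0 0.04 0; 0.6 0.004 0 0.06 0; 0.6 0.0045 0 0.07 0; 0.6 0.005 0 0.0745 0; 0.6 0.005 0 0.0765 0; 0.6 0.005 0 0.0765 0; 0.45 0.005 0 0.0765 0; 0.35 0.005 0 0.0765 0; 0.15 0.005 0 0.0765 0; 0.15 0.005 0 0.0765 0; 0.15 0.005 0 0.0765 0; 0.15 0.005 0 0.0765 0; 0.15 0.005 0 0.0765 0",
  force=15,
)

```text
clock: 33.85
ee_pos: [0.6692, -0.0825, 0.0746]
orientation: [0.573, 0.819, -0.015, 0.029]
force: [0.4, 0.6, -0.0]
finger_gap: 0.0139
```

Run:
```python
from h import *
go(.668,-.083,.17,71.3)
go(.4437,-.2352,.17,71.3)
go(.4437,-.2352,.078,71.3)
print(r.observe()['force'])
w=snap('wrist','w22')
```

```text
t33.85 pos [ 0.6692 -0.0825  0.0746] yaw 110.02 shift [-0.0062 -0.0006 -0.0952] dist 0.095 roll 0.676 tilt 0.0652 gap 0.0139
t33.85 pos [ 0.6692 -0.0825  0.0746] yaw 110.02 shift [-0.0723 -0.2634 -0.093 ] dist 0.289 roll 0.676 tilt 0.0652 gap 0.0139
t33.85 pos [ 0.6692 -0.0825  0.0746] yaw 110.02 shift [-0.0663 -0.2642 -0.0012] dist 0.272 roll 0.676 tilt 0.0652 gap 0.0139
[ 0.41315628  0.58949342 -0.03647099]
```

View pics/w22.png

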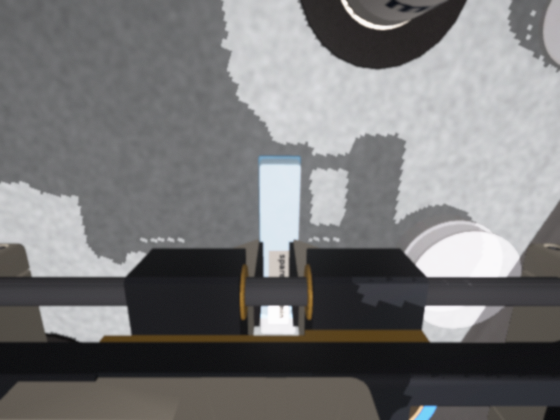

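Run:
```python
from h import *
s=snap('scene','s22'); w=load('w22')
cv2.imwrite('pics/s22c.png',cv2.cvtColor(np.hstack([cv2.resize(s['image'][170:270,170:270],None,fx=4,fy=4),cv2.resize(w['image'][230:350,230:330],None,fx=3.7,fy=400/120)]),cv2.COLOR_RGB2BGR))
```

```text
(no output)
```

View pics/s22c.png

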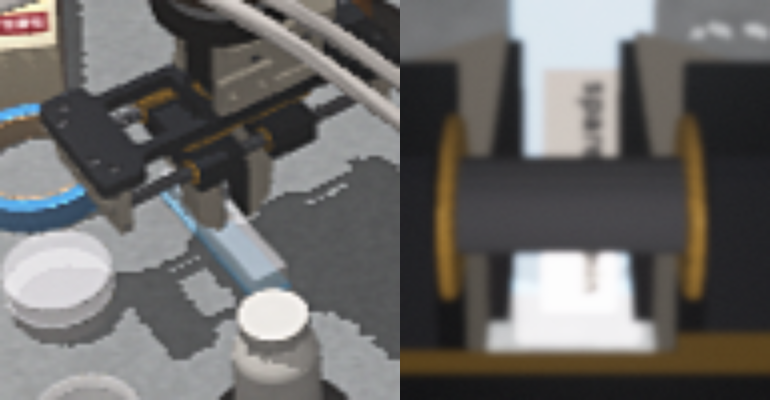

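jog_arm(
  moves="0.1 0 0 0 0; 0.1 0 0 0 0; 0.1 0 0 0 0",
)

```text
clock: 34.33
ee_pos: [0.6692, -0.0826, 0.0747]
orientation: [0.573, 0.819, -0.015, 0.029]
force: [-0.1, 0.3, -0.1]
finger_gap: 0.0096
```

Run:
```python
from h import *
go(.668,-.083,.17,71.3)
s=snap('scene','s23'); w=snap('wrist','w23'); print(r.observe()['force'],r.observe()['moment'])
cv2.imwrite('pics/s23c.png',cv2.cvtColor(np.hstack([cv2.resize(s['image'][170:270,170:270],None,fx=4,fy=4),cv2.resize(w['image'][130:350,180:380],None,fx=1.8,fy=400/220)]),cv2.COLOR_RGB2BGR))
```

```text
t34.33 pos [ 0.6692 -0.0826  0.0747] yaw 110.02 shift [-0.0062 -0.0006 -0.0951] dist 0.095 roll 0.676 tilt 0.0652 gap 0.0096
[-0.10060987  0.64174728 -0.35716888] [-0.02230745  0.06909599 -0.05995348]
```

View pics/s23c.png

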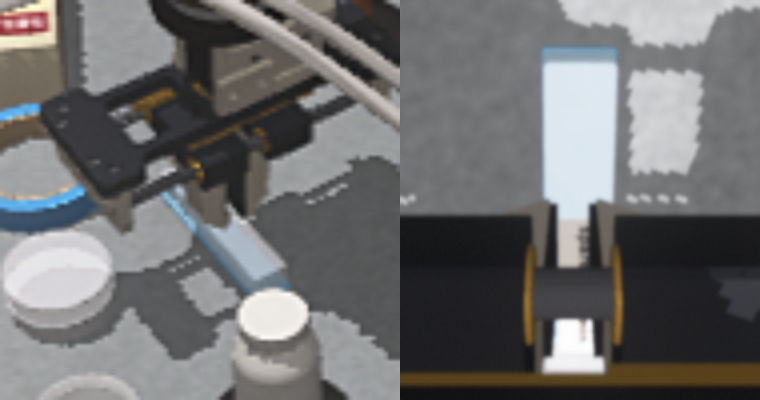

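Run:
```python
from h import *
w=load('w23'); M=np.linalg.inv(np.array(w['mount'])); f,cx,cy=K(w)
def P(p):
    q=M[:3,:3]@np.array(p)+M[:3,3]; return np.round([cx+f*q[0]/q[2],cy+f*q[1]/q[2]],1)
for z in (0,-.005,-.010,-.015,-.019,-.03): print(z,[P((x,y,z)) for x in (.0095,-.0095) for y in (-.005,.005)])
cv2.imwrite('pics/w23c.png',cv2.cvtColor(cv2.resize(w['image'][225:345,215:335],None,fx=5,fy=5,interpolation=cv2.INTER_NEAREST),cv2.COLOR_RGB2BGR))
```

```text
0 [array([268.5, 228.2]), array([285. , 228.2]), array([268.8, 257. ]), array([284.8, 257. ])]
-0.005 [array([268.3, 231. ]), array([285.3, 231. ]), array([268.6, 260.5]), array([285.1, 260.5])]
-0.01 [array([268.2, 234.1]), array([285.5, 234. ]), array([268.4, 264.2]), array([285.3, 264.2])]
-0.015 [array([267.9, 237.2]), array([285.8, 237.2]), array([268.2, 268.1]), array([285.5, 268.1])]
-0.019 [array([267.8, 239.9]), array([286. , 239.9]), array([268. , 271.3]), array([285.8, 271.3])]
-0.03 [array([267.2, 247.9]), array([286.7, 247.9]), array([267.5, 281.1]), array([286.4, 281.1])]
```

View pics/w23c.png

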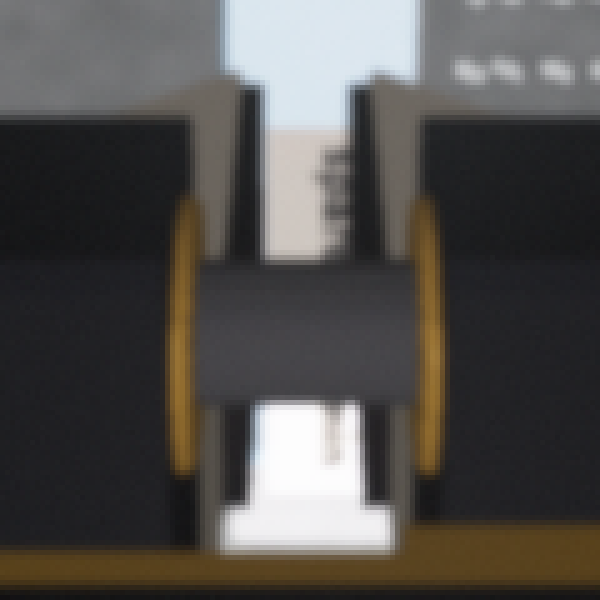

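jog_arm(
  moves="0.3 0 0 0 0; 0.55 0 0 0 0; 0.55 0 0 0 0; 0.55 0 0 0 0; 0.55 0 0 0.004 0; 0.55 0.0005 0 0.008 0; 0.55 0.0007 0 0.012 0; 0.55 0.0008 0 0.014 0; 0.55 0.0008 0 0.014 0; 0.55 0.0008 0 0.014 0",
)

```text
clock: 35.67
ee_pos: [0.6695, -0.0825, 0.0607]
orientation: [0.573, 0.819, -0.015, 0.029]
force: [-0.3, -0.5, -1.0]
finger_gap: 0.0507
```

jog_arm(
  moves="0.45 0 0 0 0; 0.35 0 0 0 0; 0.15 0 0 0 0; 0.15 0 0 0 0; 0.15 0 0 0 0; 0.15 0 0 0 0; 0.15 0 0 0 0",
  force=15,
)

```text
clock: 36.55
ee_pos: [0.6696, -0.0825, 0.0608]
orientation: [0.573, 0.819, -0.015, 0.029]
force: [-0.1, -0.7, 0.1]
finger_gap: 0.0239
```

Run:
```python
from h import *
go(.4437,-.2352,.17,71.3)
s=snap('scene','s24'); w=snap('wrist','w24'); print(r.observe()['force'],r.observe()['moment'])
cv2.imwrite('pics/s24c.png',cv2.cvtColor(np.hstack([cv2.resize(s['image'][170:270,170:270],None,fx=4,fy=4),cv2.resize(w['image'][130:350,180:380],None,fx=1.8,fy=400/220)]),cv2.COLOR_RGB2BGR))
```

```text
t36.55 pos [ 0.6696 -0.0825  0.0608] yaw 110.02 shift [-0.073  -0.2636 -0.1069] dist 0.294 roll 0.676 tilt 0.0653 gap 0.0239
[0.43062416 0.5351066  0.84456304] [-0.00091    -0.00034004  0.03221299]
```

View pics/s24c.png

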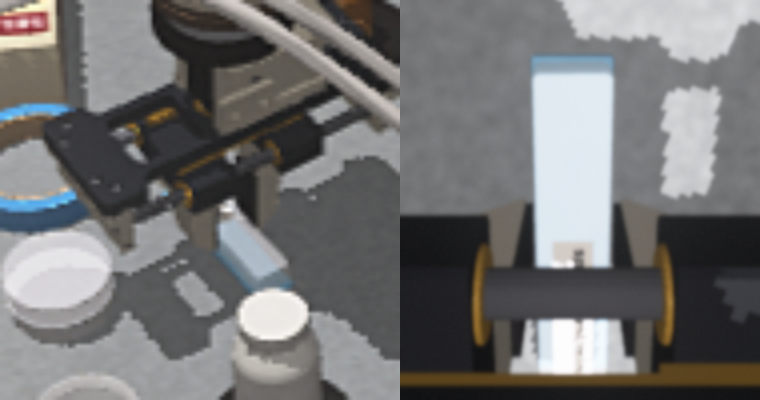

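jog_arm(
  moves="0.15 -0.001 0 -0.01 0; 0.15 -0.002 0 -0.03 0; 0.15 -0.004 0 -0.06 0; 0.15 -0.006 0 -0.09 0; 0.15 -0.007 0 -0.107 0; 0.15 -0.01 -0.015 -0.107 0.05; 0.15 -0.015 -0.04 -0.107 0.1; 0.15 -0.022 -0.07 -0.107 0.16; 0.15 -0.03 -0.1 -0.107 0.24; 0.15 -0.038 -0.13 -0.107 0.32; 0.15 -0.046 -0.16 -0.107 0.4; 0.15 -0.054 -0.19 -0.107 0.48; 0.15 -0.062 -0.22 -0.107 0.56; 0.15 -0.069 -0.25 -0.107 0.63; 0.15 -0.073 -0.2636 -0.107 0.676; 0.15 -0.073 -0.2636 -0.107 0.676; 0.15 -0.073 -0.2636 -0.107 0.676",
)

```text
clock: 38.78
ee_pos: [0.4445, -0.2344, 0.1702]
orientation: [0.812, 0.583, -0.004, 0.032]
force: [0.5, -0.6, -1.0]
finger_gap: 0.0239
```

Run:
```python
from h import *
go(.4437,-.2352,.08,71.3); print(r.observe()['qpos'].round(2))
w=snap('wrist','w25'); s=snap('scene','s25')
```

```text
t38.77 pos [ 0.4445 -0.2344  0.1702] yaw 71.32 shift [ 0.003  -0.0048  0.09  ] dist 0.090 roll 0.000 tilt 0.0653 gap 0.0239
[ 1.23  0.36 -0.98  1.99  0.42  0.95 -0.29]
```

View pics/w25.png

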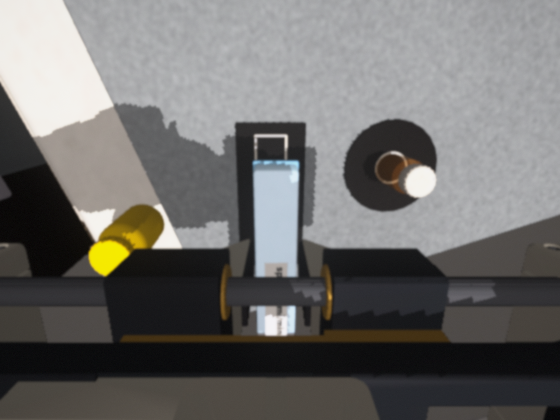

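View pics/s25.png

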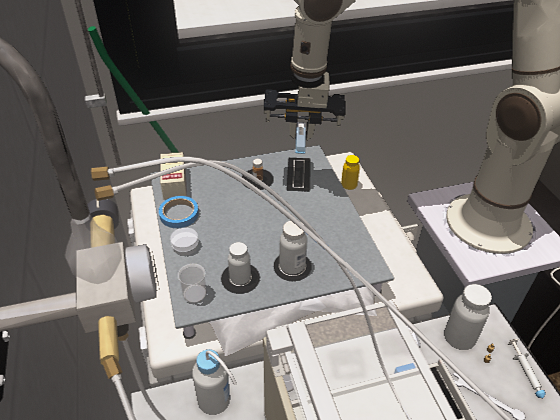

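Run:
```python
from h import *
w=load('w25')
cv2.imwrite('pics/w25c.png',cv2.cvtColor(cv2.resize(w['image'][115:265,210:345],None,fx=4,fy=4),cv2.COLOR_RGB2BGR))
t=load('top0'); print('yellow',onz(t,357,323,.092))
im=w['image'].astype(int)
u=np.array([np.cos(np.radians(71.3)),np.sin(np.radians(71.3))])
for z in (.196,.2,.204):
    p=onz(w,276.5,167,z); print(z,p, (p[:2]-w['obs']['ee_pos'][:2])@u)
```

```text
yellow [ 0.29723922 -0.23285942  0.092     ]
0.196 [ 0.45959444 -0.18486643  0.196     ] 0.05175428795248231
0.2 [ 0.45965851 -0.18405026  0.2       ] 0.052547915718831224
0.204 [ 0.45972257 -0.18323408  0.204     ] 0.05334154348518012
```

View pics/w25c.png

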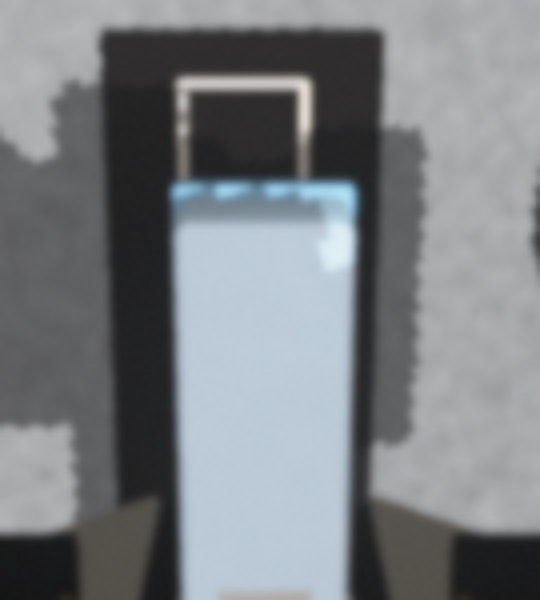

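jog_arm(
  moves="0.15 0.001 -0.001 0.02 0; 0.15 0.001 -0.002 0.04 0; 0.15 0.002 -0.003 0.06 0; 0.15 0.0025 -0.004 0.075 0; 0.15 0.003 -0.0045 0.085 0; 0.15 0.003 -0.0048 0.09 0; 0.15 0.003 -0.0048 0.09 0; 0.15 0.003 -0.0048 0.09 0",
)

```text
clock: 39.88
ee_pos: [0.4444, -0.2352, 0.0805]
orientation: [0.812, 0.583, -0.004, 0.033]
force: [0.6, -0.2, -0.4]
finger_gap: 0.0236
```

Run:
```python
from h import *
go(.4437,-.2352,.065,71.3); print(r.observe()['qpos'].round(2))
w=snap('wrist','w26'); s=snap('scene','s26')
cv2.imwrite('pics/s26c.png',cv2.cvtColor(np.hstack([cv2.resize(s['image'][130:220,230:330],None,fx=4,fy=4),cv2.resize(w['image'][100:310,190:390],None,fx=1.8,fy=360/210)]),cv2.COLOR_RGB2BGR))
```

```text
t39.88 pos [ 0.4444 -0.2352  0.0805] yaw 71.35 shift [ 0.0005 -0.0014  0.0155] dist 0.016 roll 0.001 tilt 0.0661 gap 0.0236
[ 1.11  0.49 -0.86  2.06  0.6   0.79 -0.44]
```

View pics/s26c.png

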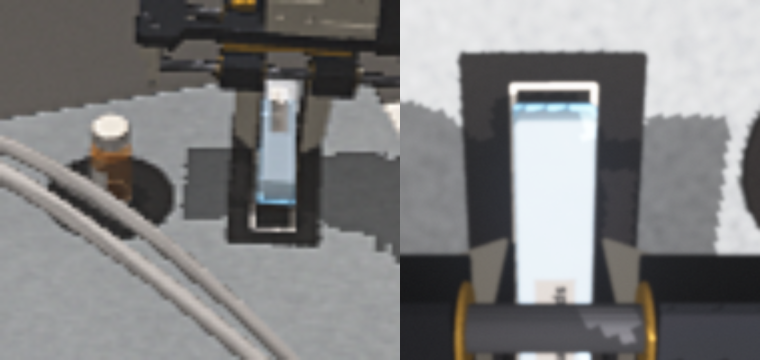

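View pics/w26.png

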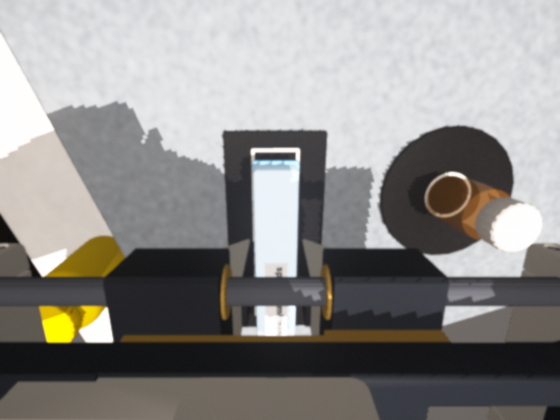

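Run:
```python
from h import *
w=load('w26')
u=np.array([np.cos(np.radians(71.3)),np.sin(np.radians(71.3))]); v=np.array([u[1],-u[0]]); c=np.array([.4437,-.2352])
def q(px,z): d=onz(w,*px,z)[:2]-c; return (d@u*1000).round(1),(d@v*1000).round(1)
a=w['image'][125:185,235:320]; cv2.imwrite('pics/w26c.png',cv2.cvtColor(cv2.resize(a,None,fx=9,fy=9,interpolation=cv2.INTER_CUBIC),cv2.COLOR_RGB2BGR))
print('case bottom edge',q((275.5,160),.090),'top edge',q((275.5,167),.111),'ring outer',q((275.5,148.7),.074), q((251,160),.09),q((300,160),.09),q((251.5,152),.074),q((299.5,152),.074))
```

```text
case bottom edge (np.float64(52.5), np.float64(-0.7)) top edge (np.float64(52.9), np.float64(-1.7)) ring outer (np.float64(56.3), np.float64(0.0)) (np.float64(52.6), np.float64(-13.8)) (np.float64(52.4), np.float64(12.4)) (np.float64(54.4), np.float64(-13.8)) (np.float64(54.3), np.float64(14.0))
```

View pics/w26c.png

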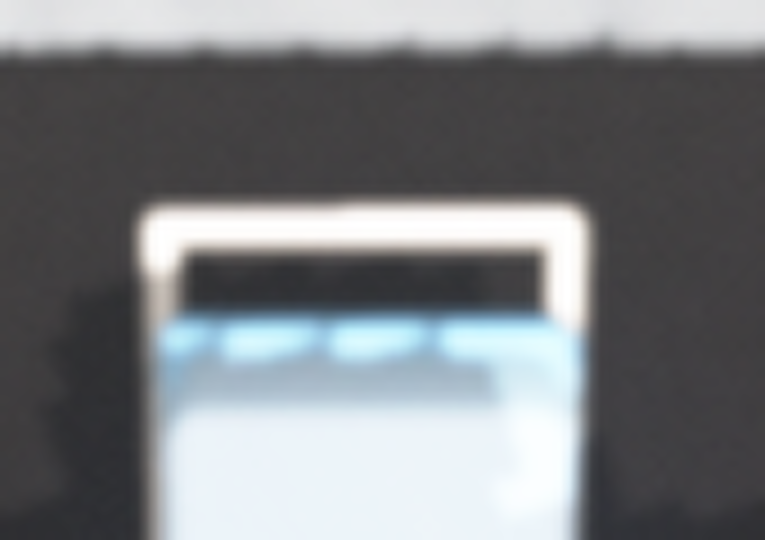

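jog_arm(
  moves="0.15 0.0015 0 0.003 0; 0.15 0.003 0 0.006 0; 0.15 0.003 0 0.009 0; 0.15 0.003 0 0.0115 0; 0.15 0.003 0 0.0115 0; 0.15 0.003 0 0.0115 0",
)

```text
clock: 40.72
ee_pos: [0.4457, -0.2331, 0.0689]
orientation: [0.812, 0.583, -0.004, 0.033]
force: [0.1, 0.4, -0.7]
finger_gap: 0.0239
```

Run:
```python
from h import *
go(.4437,-.2352,.065,71.3); print(r.observe()['force'])
w=snap('wrist','w27'); s=snap('scene','s27')
cv2.imwrite('pics/s27c.png',cv2.cvtColor(np.hstack([cv2.resize(s['image'][130:220,230:330],None,fx=4,fy=4),cv2.resize(w['image'][120:180,235:320],None,fx=4.5,fy=6)]),cv2.COLOR_RGB2BGR))
```

```text
t40.73 pos [ 0.4457 -0.2331  0.0689] yaw 71.35 shift [-0.0025 -0.0014  0.004 ] dist 0.005 roll 0.001 tilt 0.0662 gap 0.0239
[ 0.11071943  0.41808318 -0.66586473]
```

View pics/s27c.png

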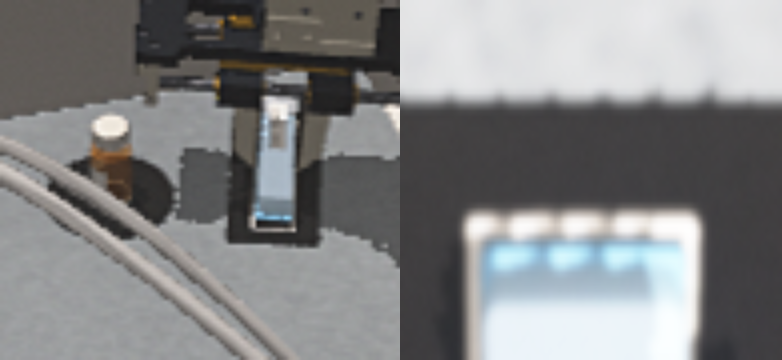

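View pics/w27.png

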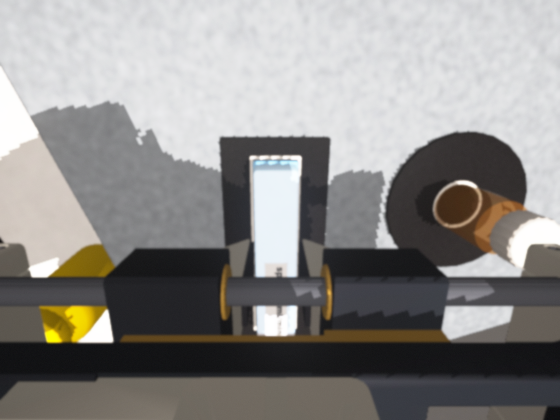

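jog_arm(
  moves="0.15 0.0002 -0.0004 0.002 0; 0.15 0.0002 -0.0004 0.0035 0; 0.15 0.0002 -0.0004 0.004 0; 0.15 0.0002 -0.0004 0.004 0; 0.15 0.0002 -0.0004 0.004 0",
)

```text
clock: 41.45
ee_pos: [0.4457, -0.2328, 0.0651]
orientation: [0.812, 0.583, -0.004, 0.033]
force: [-1.1, 2.1, 4.3]
finger_gap: 0.0238
```

Run:
```python
from h import *
go(.4437,-.2352,.065,71.3); print(r.observe()['force'])
w=snap('wrist','w28'); s=snap('scene','s28')
cv2.imwrite('pics/s28c.png',cv2.cvtColor(np.hstack([cv2.resize(s['image'][130:220,230:330],None,fx=4,fy=4),cv2.resize(w['image'][130:190,235:320],None,fx=4.5,fy=6)]),cv2.COLOR_RGB2BGR))
```

```text
t41.45 pos [ 0.4457 -0.2328  0.0651] yaw 71.36 shift [-0.0029 -0.0011  0.0002] dist 0.003 roll 0.001 tilt 0.0663 gap 0.0238
[-1.12657075  2.09881651  4.27026527]
```

View pics/s28c.png

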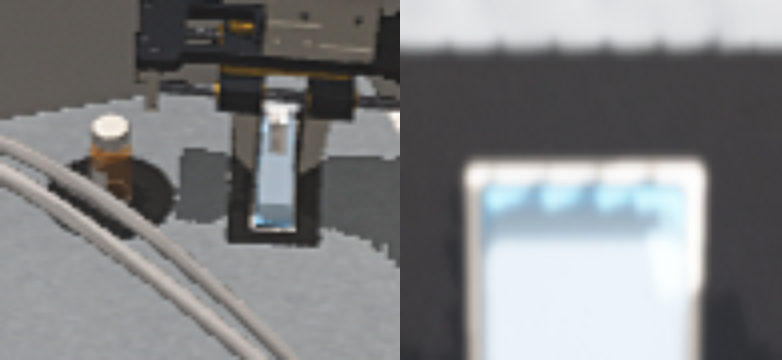

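jog_arm(
  moves="0.32 0 0 0 0; 0.42 0 0 0 0; 0.42 0 0 0 0; 0.42 -0.0005 0.0005 -0.01 0; 0.42 -0.0015 0.0015 -0.03 0; 0.42 -0.003 0.003 -0.06 0; 0.42 -0.0045 0.0045 -0.1 0; 0.42 -0.006 0.006 -0.13 0; 0.42 -0.006 0.006 -0.13 0; 0.42 -0.006 0.006 -0.13 0",
)

```text
clock: 42.8
ee_pos: [0.4447, -0.233, 0.1951]
orientation: [0.812, 0.583, -0.004, 0.033]
force: [0.3, -0.1, -0.2]
finger_gap: 0.0388
```

Run:
```python
from h import *
go(.4437,-.2352,.2,71.3)
w=snap('wrist','w29'); s=snap('scene','s29')
cv2.imwrite('pics/s29c.png',cv2.cvtColor(cv2.resize(s['image'][140:320,140:400],None,fx=3,fy=3),cv2.COLOR_RGB2BGR))
```

```text
t42.80 pos [ 0.4447 -0.233   0.1951] yaw 71.34 shift [-0.0026  0.     -0.0048] dist 0.005 roll 0.001 tilt 0.0662 gap 0.0388
```

View pics/s29c.png

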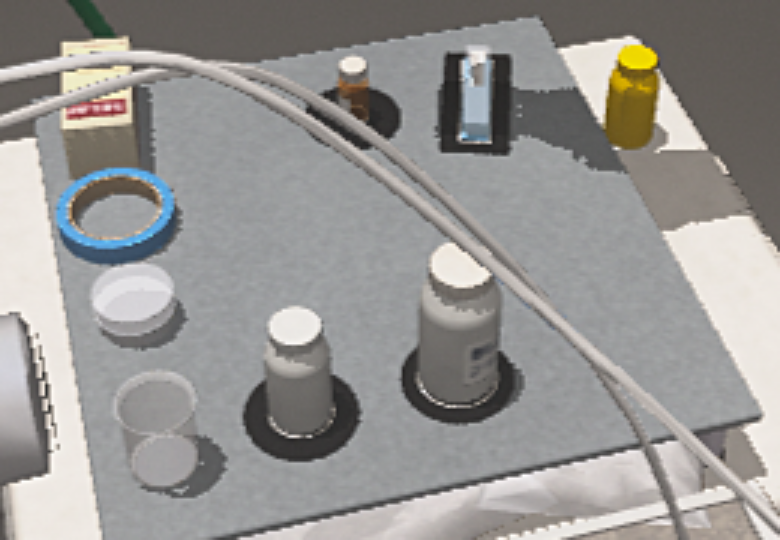

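View pics/w29.png

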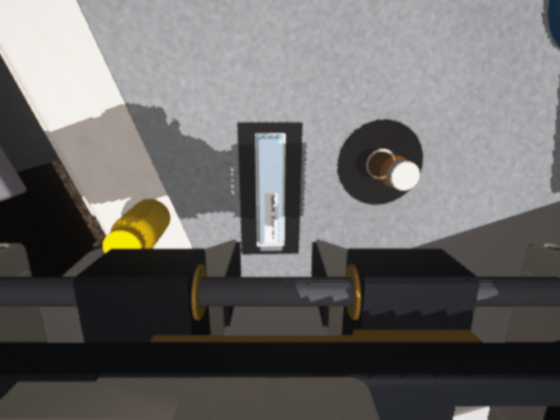

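Run:
```python
from h import *
w=load('w29')
cv2.imwrite('pics/w29c.png',cv2.cvtColor(np.hstack([cv2.resize(w['image'][115:260,225:315],None,fx=4,fy=4),cv2.resize(w['image'][115:210,330:430],None,fx=4.2,fy=580/95)]),cv2.COLOR_RGB2BGR))
go(.55,-.05,.34,71.3)
```

```text
t42.90 pos [ 0.4444 -0.2326  0.1944] yaw 71.36 shift [ 0.2001  0.049  -0.1525] dist 0.256 roll 0.001 tilt 0.0647 gap 0.0387
```

View pics/w29c.png

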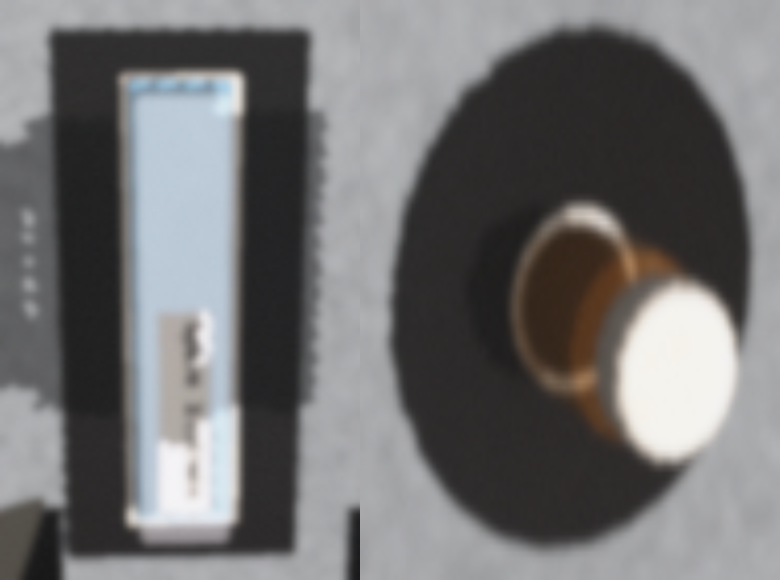

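Run:
```python
from h import *
t=snap('top','t30'); s=snap('scene','s30')
im=t['image'].astype(int)
for st,c,k in blobs(im.min(2)>140,60):
    if 190<c[0]<240 and 110<c[1]<220: print(st,c,onz(t,*c,.166).round(4),onz(t,*c,.192).round(4))
a,b=t['image'][120:225,190:250],s['image'][225:300,205:325]
cv2.imwrite('pics/t30c.png',cv2.cvtColor(np.hstack([cv2.resize(a,None,fx=5,fy=5)[:525],cv2.resize(b,(480,525))]),cv2.COLOR_RGB2BGR))
o=r.observe();print(o['force'],o['clock'])
```

```text
[202, 124, 18, 17, 217] [210.47, 131.94] [0.6709 0.0655 0.166 ] [0.6627 0.0608 0.192 ]
[197, 177, 22, 23, 381] [207.48, 187.95] [0.5572 0.0672 0.166 ] [0.5523 0.0625 0.192 ]
[ 0.17142301 -0.4753081   0.57431074] 43.0
```

View pics/t30c.png

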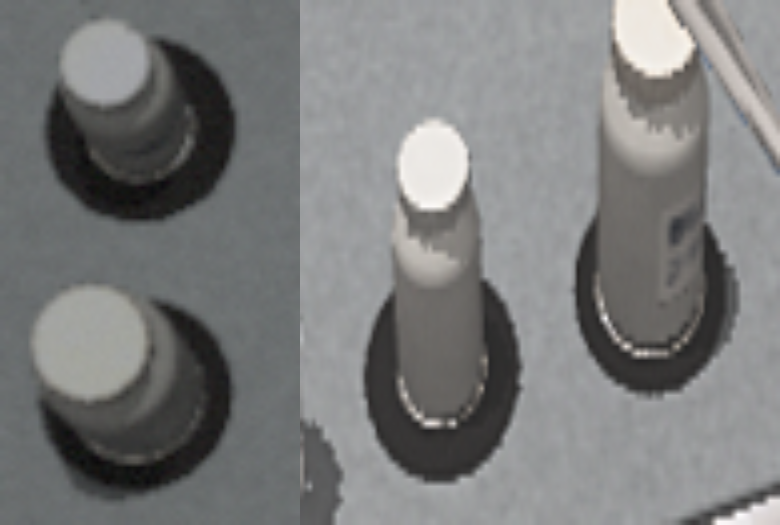

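View pics/t30.png

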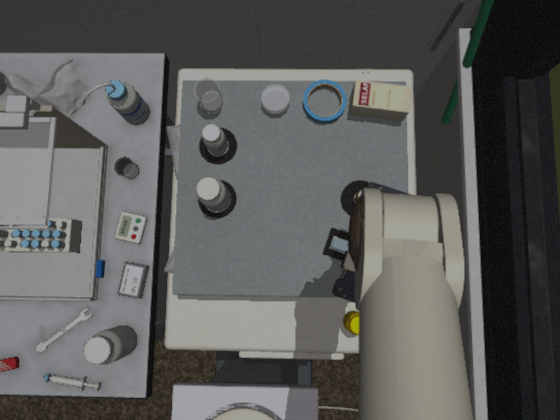

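Run:
```python
from h import *
print(r.observe()['joint_vel'].round(3)); print(r.close_job())
```

```text
[-0.001  0.    -0.003 -0.006 -0.001  0.002 -0.   ]
the job is handed in; nothing more can be done
None
```

I set out the large bottle, small bottle, vial and case in that order, each centred on its own outline. I handed the job in at about 43 s with the gripper raised and touching nothing.

**Last checks**
- **Bottles:** the top camera puts both cap centres within about 1 mm of their circles, and both bottles stand upright.
- **Vial:** the wrist camera puts it about 1 mm from the centre of its circle. The two crops disagree slightly on which way it is off.
- **Case:** it lies inside the white rectangle along both long sides, about 1 mm from centred. I could only check it from the wrist and scene views, because the arm hid it from the top camera.
- **Left alone:** the beaker, petri dishes and yellow look-alike appear unmoved.

**What went wrong or disagreed**
- **Wrong turn:** I rolled the wrong way before picking up the case and ran into joint limits (q7 at 2.57, q3 at −1.53). The tool came close to the two placed bottles but nothing was disturbed. It left the tool tilted by about 0.065 rad for the rest of the job.
- **Finger reach:** the fingertips ended about 19 mm short of the reported tool point. The first grip on the case closed above it, so I reopened, went 14 mm lower and gripped properly. The bottles and vial were therefore held higher than I had planned.

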